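# Stack steel packing on the bench jack

## Task

Build up the packing on the round table of the bench jack: the thick plain disc at the bottom in the middle of the table, the ring flat on it, and the cap on top with its stub upwards, all in one straight pile with the edges flush. Set each piece down gently rather than dropping it (the jack has been left at an unknown height), and leave the other things on the bench where they are.

Things in the scene. Friction and masses are not known exactly. Their poses are not given: they have to be found in the camera images.
- thick_disc: Plain solid steel disc, 68 mm across, 26 mm thick, 0.55 to 0.95 kg. Origin: centre of its underside; z: its axis, pointing out of its top face (up the pile when stacked). Lies on the rack's slope, in any of the three places.
- ring_disc: Flat steel ring, 68 mm outside, 30 mm hole, 16 mm thick, 0.3 to 0.5 kg. Origin: centre of its underside (on the axis, in the hole); z: its axis, out of its top face. Starts lying on the rack's slope.
- cap_disc: Steel cap: a disc 68 mm across and 16 mm thick with a round stub 24 mm across and 10 mm high in the middle of its top face (26 mm in all), 0.35 to 0.65 kg. Origin: centre of its underside; z: its axis, towards the stub. Starts lying on the rack's slope, stub outwards.
- rack: Fixed plywood rack, 360 mm wide along its y: a board sloping at 35 degrees, low edge away from the robot and to its right, rising along its +x to 82 mm above the bench. The discs lie flat on it side by side, about 115 mm apart, against a lip 8 mm high at the low edge. The slope's outward normal is (-0.574, 0, 0.819) in the rack's frame. Origin: on the bench under the middle of the slope; z up.
- jack: Fixed bench screw jack: grey round foot 104 mm across, 22 mm high, carrying on a screw a level round dark steel table, 110 mm across, 10 mm thick, coaxial with the foot. Origin: on the bench, on the axis; z up. The table's top stands anywhere from 45 to 80 mm above the bench: its height is not reported. It is sprung: it sinks 1 mm per 4 N, 10 mm at most.
- hammer: Hammer lying on the bench, about 300 mm long, beyond the rack; leave alone. Origin near the middle of its length.
- oil_bottle: White plastic bottle standing on the bench, 56 mm across, 130 mm high; leave alone. Origin: centre of its underside.
- parts_bin: Empty clear plastic bin, 130 x 100 x 50 mm, beyond the jack; leave alone. Origin: centre of its underside.
- scraper: Deburring scraper with a plastic handle lying on the bench, about 200 mm long and 30 mm high, near the robot; leave alone. Origin near the middle of its length.
Things that resemble listed ones, but are neither listed nor needed, are in the scene too. Leave any blue or yellow look-alike of the thick_disc alone.

How it is judged (in metres and radians):
At the end, for the whole second after the job is handed in: The thick disc stands flat on the jack's table, its centre within 6 mm of the table's; the ring lies on it and the cap, stub up, on the ring, each centred within 3.5 mm of the piece below and the cap within 5 mm of the thick disc; all level within 3 degrees, released and at rest (horizontal distance between thick_disc and jack below 0.006 m and horizontal distance between ring_disc and thick_disc below 0.0035 m and horizontal distance between cap_disc and ring_disc below 0.0035 m and horizontal distance between cap_disc and thick_disc below 0.005 m and z of ring_disc in the frame of thick_disc between 0.023 and 0.029 m and z of cap_disc in the frame of ring_disc between 0.013 and 0.019 m and contact force between thick_disc and jack above 3 N and angle between each of thick_disc, ring_disc, cap_disc's own z axis and vertical below 0.06 rad and linear speed of each of thick_disc, ring_disc, cap_disc below 0.01 m/s and contact force between each of thick_disc, ring_disc, cap_disc and the fingers below 0.05 N); the robot touches nothing.
It fails at once if a disc is let fall (moves faster than 0.35 m/s touching nothing, a free fall of about 6 mm) ((linear speed of thick_disc above 0.35 m/s and contact force between thick_disc and anything else below 0.01 N) or (linear speed of ring_disc above 0.35 m/s and contact force between ring_disc and anything else below 0.01 N) or (linear speed of cap_disc above 0.35 m/s and contact force between cap_disc and anything else below 0.01 N)).
It fails at once if a disc is slammed or pressed with more than 60 N onto the jack or the piece below it (contact force between thick_disc and jack above 60 N or contact force between ring_disc and thick_disc above 60 N or contact force between cap_disc and ring_disc above 60 N).
It fails at once if the hammer, bottle, bin or scraper is shifted by more than 25 mm (distance of any of hammer, oil_bottle, parts_bin, scraper from where it was at the start of the episode above 0.025 m).
It also fails if it takes over 72 s, if anything falls off the work surface, if the arm or the gripper's body presses on something with over 40 N, if the wrist force passes 120 N, or if a joint passes its speed limit or range.

## Robot

A 7-joint arm with a two-finger parallel gripper is mounted at the origin on the work surface. World frame = base frame: x ahead of the robot, y to its left, z up, the work surface at z = 0. Lengths are in mm, angles in rad, forces in N, time in s.
With the tool pointing down it reaches from about 400 to 850 mm from the base axis. Payload 10.4 kg.
Tool frame: the origin (TCP) lies at the centre of the arm's flange, where the gripper is bolted on; the fingertips stand 173 mm ahead of it and the grasp point (between the pads) lies 155 mm ahead of it; z points along the fingers, x is the direction in which the jaws open and shut, and the axes are right-handed (so a half turn about z gives the same grasp; the last joint's range is limited). The gripper opens to 85 mm and grips with 20 to 120 N. Pads are 22 mm wide; open, the fingers measure 114 mm over their backs; the gripper's body (76 mm by 85 mm) begins 54 mm behind the grasp point. The pads swing forward as they close: fully open they stand 13 mm farther back than shut.
Start: joints at [1.298, 0.332, -0.065, 1.46, 0.022, 1.35, -0.088], TCP at [154.52, -605.604, 404.738] pointing down, gripper open.
Joint ranges: [-2.6, 2.6], [-0.5, 2.12], [-1.47, 1.34], [0.16, 2.42], [-1.27, 4.41], [0.06, 2.06], [-2.6, 2.6]. Speed limits (rad/s): [2.22, 2.22, 2.79, 2.79, 3.14, 3.14, 3.14].

## Interface

Orientations are given as a rotation vector (axis times angle).
In Python, from station import bot gives the robot as it stands.
- The arm moves only by the tool drive_tool, never from a script. Its arguments are lists of equal length, an entry for each row: "xyz": the shift along the world's x, y, z in cm, a list of three; "rot": the turn, a rotation vector about the world's x, y, z in rad, a list of three; "gripper": the finger opening in cm, from 0 to 8.54. In form: {"xyz": [[dx, dy, dz], ...], "rot": [[ax, ay, az], ...], "gripper": [gripper, ...]}. A call has exactly 10 rows; each row shifts and turns the pose as measured when the row begins; what a row does not reach is not made up. A row lasts 1/12 s, in which the tool goes at most 41.7 mm and 7.16 degrees, less where a joint would pass 70% of its speed; a pose out of reach is approached as far as the arm can. A call with a gripper value outside its range is refused whole. The fingers move at their own pace and stop on an object; "grip_force" is the grip in N (left out, the last holds). Time passes only in rows, so rows that do not move let the fingers close, or fill a call up. It gives the time, the measured TCP pose, the force and the opening at its end, in the units of the state.
- bot.state(): the state, without advancing time (a new reading comes with each control period).
- bot.get_image(name): name is "side" or "top"; returns a dict with "color" (480x640x3 uint8, red, green, blue), "fx", "fy", "cx", "cy" (pixels), "distortion" ([k1, k2, p1, p2, k3] as OpenCV has them; the pictures are not rectified), "rvec" (rotation vector, rad) and "tvec" (3), from world to camera coordinates, as OpenCV has them. Camera axes: x right, y down, z forward; pixel columns grow to the right and rows downward; lengths in mm; the calibration is good to about 2 mm. A picture is of the moment at which its call begins. There is no depth.
- bot.hand_in(): hands the job in, once; it reports no verdict.
The state is a dict: "clock": time; "joint_pos": joint angles; "dq": joint speeds; "tau": joint torques, N m; "eef_pos": TCP position; "orientation": TCP orientation; "contact_force": force on the tool from outside, world axes, zero at the start; "moment": the same for the moment, N m; "opening": opening from 0.0 (shut) to 1.0 (fully open).
Only numpy, scipy, OpenCV 4.12 (cv2) and the standard library are available. Lean on these libraries where they do the work, as an engineer would, in place of code of your own. Each camera call takes 0.05 s, during which the arm holds its last target. There are 200 camera calls.

## Working session

There is one attempt and no reset: what is moved stays moved. The work goes in short steps, Python scripts to look and compute and a tool call to move; the robot and the scene stay as the last step left them, time stands still between calls to the robot, and variables do not carry over. Pictures are saved under pics/ and viewed, about 8 in all and at most 12, crops included, and the job is handed in when it is done.

Besides the shell and the picture viewer there is one more tool, called after "Emit:" by a JSON object that holds its "op" and its "data". drive_tool: Moves the arm, as the interface text tells. Its arguments: {"type":"object","properties":{"xyz":{"type":"array"},"rot":{"type":"array"},"gripper":{"type":"array"},"grip_force":{"type":"number"}},"required":["xyz","rot","gripper"]}

```bash
ls; mkdir -p pics
python3 - <<'E'
from station import bot
import cv2
print(bot.state())
for n in("side","top"):
    d=bot.get_image(n); cv2.imwrite(f"pics/{n}0.png",d["color"][:,:,::-1])
    print(n,{k:v for k,v in d.items() if k!="color"})
E
```

```text
pics
{'clock': 0.0, 'joint_pos': array([ 1.29837909,  0.33286852, -0.06471747,  1.46092737,  0.02159462,
        1.349956  , -0.08848577]), 'dq': array([-0.00110082, -0.00041973, -0.00215057, -0.00036243,  0.00111417,
        0.00026392, -0.00133838]), 'tau': array([ 3.92405864e-04, -6.25443149e+01,  4.96571534e-02, -3.91605771e+01,
        1.62316201e-02,  1.00544727e-02,  2.58883381e-05]), 'eef_pos': array([ 154.49847653, -605.46318708,  403.92456683]), 'orientation': array([-2.48026677e+00,  1.92679356e+00,  1.87071165e-03]), 'contact_force': array([0.3718085 , 0.22818588, 0.85276114]), 'moment': array([ 0.01335631,  0.02603704, -0.00956524]), 'opening': 0.9988073741607935}
side {'fx': 588.4169441621838, 'fy': 588.4169441621838, 'cx': 323.9870367076205, 'cy': 233.4537833596838, 'distortion': array([-0.06020558,  0.        ,  0.        ,  0.        ,  0.        ]), 'rvec': array([ 0.38049916, -2.59841798,  1.40338056]), 'tvec': array([ 558.03573861,   83.11982801, 1382.2389308 ])}
top {'fx': 451.05909851679957, 'fy': 451.05909851679957, 'cx': 321.49686061795524, 'cy': 236.3173781750105, 'distortion': array([0.02198646, 0.        , 0.        , 0.        , 0.        ]), 'rvec': array([ 2.20831574, -2.15951307,  0.02810736]), 'tvec': array([  78.02965323,  582.02532688, 1120.08014601])}
```

View pics/side0.png

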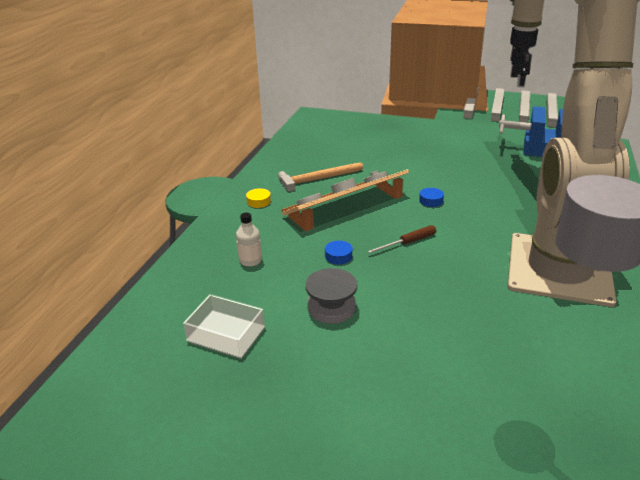

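View pics/top0.png

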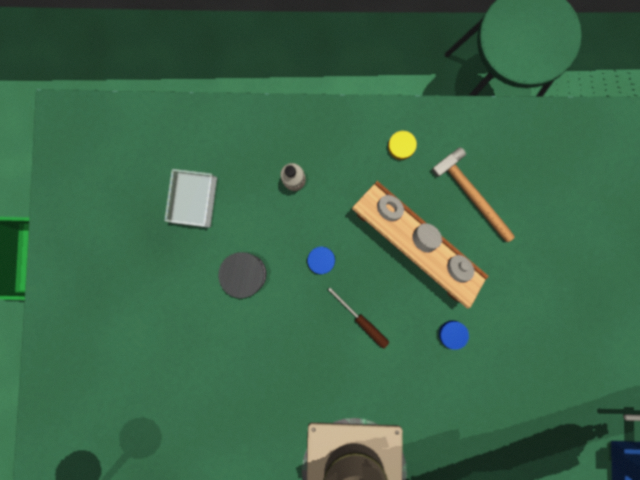

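Candidates for the thick disc in the top view are the grey plain disc on the rack at (428,237), blue at (321,260), blue at (454,335) and yellow at (403,145). I choose the grey one on the rack. The ring is at (391,208), the cap at (461,267) and the jack at (243,275). Next is a close crop to check the choice.

Run:
```python
import cv2,numpy as np
t=cv2.imread("pics/top0.png");s=cv2.imread("pics/side0.png")
a=cv2.resize(t[175:315,340:500],None,fx=5,fy=5,interpolation=cv2.INTER_CUBIC)[:, :800]
b=cv2.resize(s[160:330,275:445],None,fx=3.5,fy=3.5,interpolation=cv2.INTER_CUBIC)
a=cv2.resize(a,None,fx=.65,fy=.65)
c=np.zeros((600,800,3),np.uint8);b=cv2.resize(s[160:235,275:425],None,fx=5,fy=5,interpolation=cv2.INTER_CUBIC)
cv2.imwrite("pics/crop1.png",cv2.resize(t[175:315,345:505],None,fx=5,fy=4.28,interpolation=cv2.INTER_CUBIC)[:600]) 
cv2.imwrite("pics/crop2.png",b)
for n in("side","top"):
    import json
from station import bot
for n in("side","top"):
    d=bot.get_image(n);R=cv2.Rodrigues(d["rvec"])[0];print(n,-R.T@d["tvec"])
```

```text
side [ 182.1400786  1223.3752064   836.10725945]
top [ 523.50538985   62.6442107  1149.53879929]
```

View pics/crop1.png

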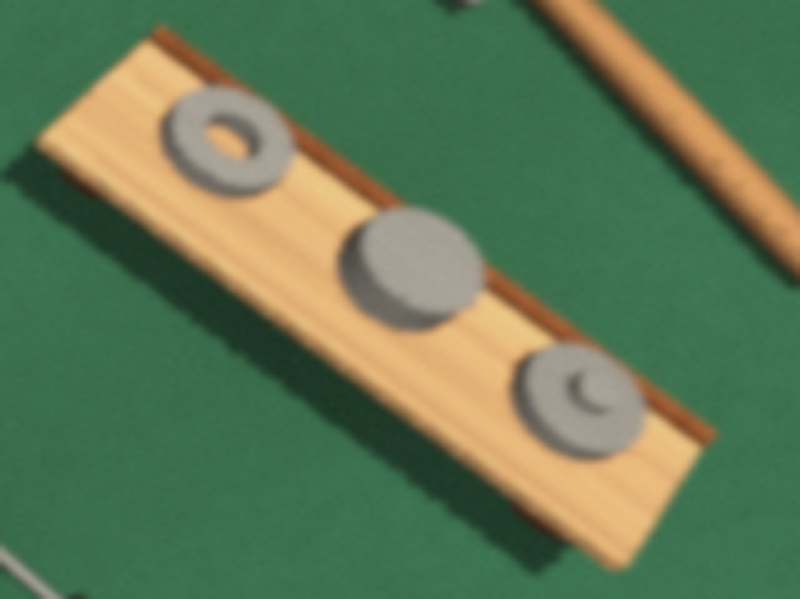

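View pics/crop2.png

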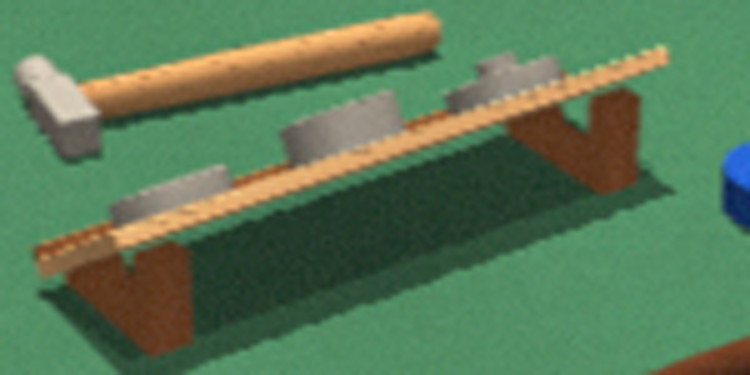

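The crops confirm the order along the rack: ring at crop (230,140), thick plain disc at (412,265) and cap with stub at (580,400), with the lip on the far side. Next I measure them.

```bash
cat > h.py <<'E'
import cv2,numpy as np
from station import bot
def cam(n):
    d=bot.get_image(n);d["R"]=cv2.Rodrigues(d["rvec"])[0];d["K"]=np.array([[d["fx"],0,d["cx"]],[0,d["fy"],d["cy"]],[0,0,1]])
    d["C"]=-d["R"].T@d["tvec"];return d
def ray(d,p):
    u=cv2.undistortPoints(np.array([[p]],float),d["K"],d["distortion"])[0,0]
    v=d["R"].T@np.array([u[0],u[1],1]);return v/np.linalg.norm(v)
def plane(d,p,n,c): # point with n.x=c
    v=ray(d,p);return d["C"]+v*(c-n@d["C"])/(n@v)
def onz(d,p,z): return plane(d,p,np.array([0,0,1.]),z)
def tri(a,p,b,q):
    u,v=ray(a,p),ray(b,q);s=np.linalg.lstsq(np.c_[u,-v],b["C"]-a["C"],rcond=None)[0]
    P,Q=a["C"]+s[0]*u,b["C"]+s[1]*v;return (P+Q)/2,np.linalg.norm(P-Q)
def blobs(m,amin=30):
    c,_=cv2.findContours(m.astype(np.uint8),cv2.RETR_EXTERNAL,cv2.CHAIN_APPROX_NONE)
    return [k for k in c if cv2.contourArea(k)>amin]
def grey(d,box,smax=55,lo=0,hi=255):
    h=cv2.cvtColor(d["color"],cv2.COLOR_RGB2HSV);m=(h[...,1]<smax)&(h[...,2]>lo)&(h[...,2]<hi)
    k=np.zeros_like(m);x0,y0,x1,y1=box;k[y0:y1,x0:x1]=1;return m&k
def centre(c):
    M=cv2.moments(cv2.convexHull(c));return np.array([M["m10"]/M["m00"],M["m01"]/M["m00"]])
E
python3 - <<'E'
from h import *
t=cam("top");s=cam("side")
e1,r1=tri(t,(353,208.2),s,(298,208));e2,r2=tri(t,(469.4,308.2),s,(408.4,170.4));print(e1,r1,e2,r2)
E1,E2=onz(t,(353,208.2),82),onz(t,(469.4,308.2),82);print(E1,E2,np.linalg.norm(E1-E2))
# low edge corners, lip top: crop (160,28),(715,435)
yl=(E1-E2)/np.linalg.norm(E1-E2);xh=np.array([yl[1],-yl[0],0]) 
if xh[0]>0:xh=-xh
n=-.574*xh+np.array([0,0,.819]);n/=np.linalg.norm(n);c=n@(E1+E2)/2;print("y",yl,"x",xh,"n",n,c)
for nm,box,th in(("ring",(370,190,408,225),16),("thick",(408,215,446,256),26),("cap",(444,250,480,287),16)):
    m=grey(t,box);b=max(blobs(m),key=cv2.contourArea);p=centre(b);P=plane(t,p,n,c+th/2)
    print(nm,p,cv2.boundingRect(b),"vol centre",P,"alongslope from top edge",(P-E1)@(n[2]*xh+np.array([0,0,.574])),"along y",(P-E1)@yl)
for d,bx in((t,(210,240,280,310)),(s,(295,265,368,310))):
    h=cv2.cvtColor(d["color"],cv2.COLOR_RGB2HSV);x0,y0,x1,y1=bx;hb=h[y0:y1,x0:x1];print(hb[35,:,:][::6].tolist(), hb[:,35][::5].tolist())
E
```

```text
[646.70247035  16.00975793  74.97618956] 1.3584641256192014 [ 415.6276426  -260.62573359   76.02613728] 1.3578408240921174
[645.25054604  16.11128095  82.        ] [ 416.88564335 -258.63400086   82.        ] 357.2611071152362
y [0.63921009 0.76903216 0.        ] x [-0.76903216  0.63921009 -0.        ] n [ 0.44137216 -0.36686312  0.81890297] 346.0350368433038
ring [390.25275938 207.42163355] (378, 195, 26, 25) vol centre [653.07288317 -76.42357408  46.09808179] alongslope from top edge -73.97138293198778 along y -66.16216289661806
thick [427.21106129 236.97638266] (414, 223, 28, 29) vol centre [ 582.39027498 -166.21538783   50.07417045] alongslope from top edge -74.17745433687763 along y -180.39599160525688
cap [460.47679773 268.36733971] (448, 256, 26, 26) vol centre [ 508.35678533 -247.23490908   47.57478663] alongslope from top edge -71.39832114265775 along y -290.0255624594069
[[71, 121, 112], [70, 120, 113], [30, 3, 78], [30, 3, 77], [0, 3, 81], [45, 6, 80], [150, 3, 82], [120, 3, 86], [0, 3, 85], [0, 3, 82], [70, 121, 112], [70, 122, 115]] [[71, 124, 113], [70, 119, 118], [71, 120, 115], [0, 0, 84], [120, 3, 84], [105, 6, 84], [0, 0, 82], [30, 3, 83], [0, 0, 84], [75, 6, 84], [45, 6, 84], [45, 6, 85], [70, 120, 117], [71, 119, 116]]
[[69, 108, 151], [69, 108, 149], [67, 77, 133], [5, 21, 74], [23, 22, 47], [10, 14, 53], [160, 13, 59], [30, 6, 45], [10, 15, 50], [170, 19, 80], [67, 79, 122], [70, 112, 146], [69, 111, 149]] [[69, 110, 144], [10, 7, 103], [15, 10, 103], [17, 17, 108], [34, 17, 104], [12, 12, 103], [20, 15, 104], [8, 18, 57], [150, 5, 49]]
```

```bash
cat >> h.py <<'E'
from scipy.spatial.transform import Rotation as Ro
yl=np.array([.6392,.7690,0]);xh=np.array([-.7690,.6392,0]);n=np.array([.4414,-.3669,.8189]);c0=349.0
up=np.array([0,0,1.])
def tool(z,x):
    x=x-z*(x@z);x/=np.linalg.norm(x);return Ro.from_matrix(np.c_[x,np.cross(z,x),z])
def go(pos,R,via=None):
    s=bot.state();d=(np.array(pos)-s["eef_pos"])/10;w=(R*Ro.from_rotvec(s["orientation"]).inv()).as_rotvec()
    print("t %.2f at"%s["clock"],s["eef_pos"].round(1),"F",s["contact_force"].round(1),"open %.3f"%s["opening"])
    print("shift cm",d.round(2),"rot",w.round(3),"deg %.1f"%np.degrees(np.linalg.norm(w)))
def loc(t,nm):
    box,th={"ring":((370,190,408,225),16),"thick":((408,215,446,256),26),"cap":((444,250,480,287),16)}[nm]
    b=max(blobs(grey(t,box)),key=cv2.contourArea);P=plane(t,centre(b),n,c0+th/2);return P-n*th/2
E
python3 - <<'E'
from h import *
t=cam("top");s=cam("side")
print("stub",(q:=tri(t,(465,265),s,(374,171))),"n.",n@q[0], "exp",c0+26)
for nm in("ring","thick","cap"):print(nm,"underside",loc(t,nm).round(1))
bt=max(blobs(grey(t,(205,235,285,315),40,65,120)),key=cv2.contourArea)
bs=max(blobs(grey(s,(290,262,372,304),45,84,130)),key=cv2.contourArea)
et,es=cv2.fitEllipse(bt),cv2.fitEllipse(bs);print(et,es)
print("jack",tri(t,et[0],s,es[0]))
for z in(45,60,70,80):
    print(z,onz(t,et[0],z).round(1),onz(s,es[0],z).round(1),"dia",np.mean(et[1])/t["fx"]*(t["C"][2]-z))
b=loc(t,"thick");R=tool(-n,yl);go(b+n*(173+80),R)
E
```

```text
stub (array([ 514.75870222, -253.6895991 ,   64.40684664]), np.float64(4.315165801856543)) n. 373.0359717897563 exp 375.0
ring underside [649.2 -73.1  43.5]
thick underside [ 576.4 -160.6   43.5]
cap underside [ 504.9 -243.6   44.9]
((241.80307006835938, 274.6504821777344), (43.60364532470703, 46.24845504760742), 74.03453063964844) ((330.87255859375, 283.640625), (30.720245361328125, 50.457889556884766), 89.21395874023438)
jack (array([480.86580815, 279.44903371,  64.37365548]), np.float64(0.6019421758679043))
45 [480.4 283.4  45. ] [488.1 255.7  45. ] dia 110.0134454499826
60 [481.  280.4  60. ] [482.3 274.   60. ] dia 108.51942669499397
70 [481.4 278.4  70. ] [478.4 286.3  70. ] dia 107.52341419166822
80 [481.8 276.4  80. ] [474.5 298.5  80. ] dia 106.52740168834248
t 0.40 at [ 154.5 -605.6  404.6] F [-1.  -0.6  0.2] open 0.999
shift cm [ 53.36  35.22 -15.39] rot [ 0.731 -0.165  2.116] deg 128.6
```

Emit:
{"op": "drive_tool", "data": {"xyz": [[2.7, 1.8, -0.5], [2.7, 1.8, -0.5], [2.7, 1.8, -0.5], [2.7, 1.8, -0.5], [2.7, 1.8, -0.5], [2.7, 1.8, -0.5], [2.7, 1.8, -0.5], [2.7, 1.8, -0.5], [2.7, 1.8, -0.5], [2.7, 1.8, -0.5]], "rot": [[0.037, -0.008, 0.106], [0.037, -0.008, 0.106], [0.037, -0.008, 0.106], [0.037, -0.008, 0.106], [0.037, -0.008, 0.106], [0.037, -0.008, 0.106], [0.037, -0.008, 0.106], [0.037, -0.008, 0.106], [0.037, -0.008, 0.106], [0.037, -0.008, 0.106]], "gripper": [8.5, 8.5, 8.5, 8.5, 8.5, 8.5, 8.5, 8.5, 8.5, 8.5], "grip_force": 70}}

```text
clock: 1.23
eef_pos: [424.8, -421.5, 355.5]
orientation: [-2.786, 0.308, 0.225]
contact_force: [-0.3, -0.2, -0.1]
opening: 0.997
```

Run:
```python
from h import *
b=np.array([576.4,-160.6,43.5]);go(b+n*253,tool(-n,yl));print(bot.state()["joint_pos"].round(2))
```

```text
t 1.23 at [ 424.8 -421.5  355.5] F [-0.3 -0.2 -0.1] open 0.997
shift cm [ 26.33  16.8  -10.49] rot [ 0.358 -0.082  1.027] deg 62.5
[ 1.04  0.46 -0.39  1.44 -0.02  1.58  0.44]
```

Emit:
{"op": "drive_tool", "data": {"xyz": [[2.63, 1.68, -1.05], [2.63, 1.68, -1.05], [2.63, 1.68, -1.05], [2.63, 1.68, -1.05], [2.63, 1.68, -1.05], [2.63, 1.68, -1.05], [2.63, 1.68, -1.05], [2.63, 1.68, -1.05], [2.63, 1.68, -1.05], [2.63, 1.68, -1.05]], "rot": [[0.036, -0.008, 0.103], [0.036, -0.008, 0.103], [0.036, -0.008, 0.103], [0.036, -0.008, 0.103], [0.036, -0.008, 0.103], [0.036, -0.008, 0.103], [0.036, -0.008, 0.103], [0.036, -0.008, 0.103], [0.036, -0.008, 0.103], [0.036, -0.008, 0.103]], "gripper": [8.5, 8.5, 8.5, 8.5, 8.5, 8.5, 8.5, 8.5, 8.5, 8.5]}}

```text
clock: 2.07
eef_pos: [698.6, -247.0, 246.9]
orientation: [-2.287, -1.146, 0.345]
contact_force: [0.9, 0.9, 0.1]
opening: 0.995
```

Run:
```python
from h import *
b=np.array([576.4,-160.6,43.5]);go(b+n*190,tool(-n,yl));print(bot.state()["joint_pos"].round(2))
```

```text
t 2.07 at [ 698.6 -247.   246.9] F [0.9 0.9 0.1] open 0.995
shift cm [-3.83  1.67 -4.78] rot [-0.018  0.004 -0.046] deg 2.9
[ 0.59  1.01 -0.6   0.88  0.19  1.9   1.03]
```

Emit:
{"op": "drive_tool", "data": {"xyz": [[-0.37, -0.45, 0], [-0.37, -0.45, 0], [-0.52, 0.43, -0.8], [-0.52, 0.43, -0.8], [-0.52, 0.43, -0.8], [-0.52, 0.43, -0.8], [-0.52, 0.43, -0.8], [-0.52, 0.43, -0.8], [0, 0, 0], [0, 0, 0]], "rot": [[-0.009, 0.002, -0.023], [-0.009, 0.002, -0.023], [0, 0, 0], [0, 0, 0], [0, 0, 0], [0, 0, 0], [0, 0, 0], [0, 0, 0], [0, 0, 0], [0, 0, 0]], "gripper": [8.5, 8.5, 8.5, 8.5, 8.5, 8.5, 8.5, 8.5, 8.5, 8.5]}}

```text
clock: 2.9
eef_pos: [659.3, -226.8, 190.0]
orientation: [-2.32, -1.087, 0.349]
contact_force: [0.4, -0.5, 1.1]
opening: 0.997
```

Run:
```python
from h import *
b=np.array([576.4,-160.6,43.5]);go(b+n*172,tool(-n,yl));print(bot.state()["joint_pos"].round(2))
for k in("top","side"):
    d=cam(k);x,y,w,h=(330,160,200,150) if k=="top" else (270,90,200,150)
    cv2.imwrite(f"pics/a_{k}.png",cv2.resize(d["color"][y:y+h,x:x+w,::-1],None,fx=2,fy=2,interpolation=cv2.INTER_CUBIC))
cv2.imwrite("pics/a.png",np.hstack([cv2.imread("pics/a_top.png"),cv2.imread("pics/a_side.png")]))
```

```text
t 2.90 at [ 659.3 -226.8  190. ] F [ 0.4 -0.5  1.1] open 0.997
shift cm [-0.7   0.31 -0.57] rot [-0.002 -0.005  0.001] deg 0.3
[ 0.64  0.97 -0.6   1.11  0.17  1.72  0.98]
```

View pics/a.png

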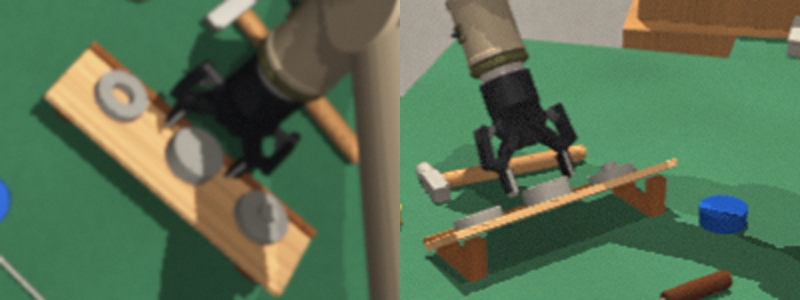

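Emit:
{"op": "drive_tool", "data": {"xyz": [[-0.13, -0.16, 0], [-0.1, 0.08, -0.1], [-0.1, 0.08, -0.1], [-0.1, 0.08, -0.1], [-0.1, 0.08, -0.1], [-0.1, 0.08, -0.1], [-0.07, 0.07, -0.07], [0, 0, 0], [0, 0, 0], [0, 0, 0]], "rot": [[0, 0, 0], [0, 0, 0], [0, 0, 0], [0, 0, 0], [0, 0, 0], [0, 0, 0], [0, 0, 0], [0, 0, 0], [0, 0, 0], [0, 0, 0]], "gripper": [8.5, 8.5, 8.5, 8.5, 8.5, 8.5, 8.5, 8.5, 8.5, 8.5]}}

```text
clock: 3.83
eef_pos: [652.9, -224.1, 185.7]
orientation: [-2.323, -1.087, 0.345]
contact_force: [-0.2, 0.5, 0.8]
opening: 0.999
```

Run:
```python
from h import *
b=np.array([576.4,-160.6,43.5]);go(b+n*166,tool(-n,yl))
```

```text
t 3.83 at [ 652.9 -224.1  185.7] F [-0.2  0.5  0.8] open 0.999
shift cm [-0.32  0.26 -0.62] rot [-0.001 -0.002  0.002] deg 0.2
```

Emit:
{"op": "drive_tool", "data": {"xyz": [[-0.05, 0.04, -0.1], [-0.05, 0.04, -0.1], [-0.05, 0.04, -0.09], [-0.04, 0.03, -0.08], [-0.04, 0.03, -0.08], [0, 0, 0], [0, 0, 0], [0, 0, 0], [0, 0, 0], [0, 0, 0]], "rot": [[0, 0, 0], [0, 0, 0], [0, 0, 0], [0, 0, 0], [0, 0, 0], [0, 0, 0], [0, 0, 0], [0, 0, 0], [0, 0, 0], [0, 0, 0]], "gripper": [8.5, 8.5, 8.5, 8.5, 8.5, 8.5, 8.5, 8.5, 8.5, 8.5]}}

```text
clock: 4.67
eef_pos: [650.4, -222.2, 180.7]
orientation: [-2.323, -1.087, 0.345]
contact_force: [1.1, 0.5, 0.2]
opening: 0.995
```

Run:
```python
from h import *
b=np.array([576.4,-160.6,43.5]);go(b+n*166,tool(-n,yl))
d=cam("side");cv2.imwrite("pics/b.png",cv2.resize(d["color"][140:230,310:420,::-1],None,fx=6,fy=6,interpolation=cv2.INTER_CUBIC))
```

```text
t 4.67 at [ 650.4 -222.2  180.7] F [1.1 0.5 0.2] open 0.995
shift cm [-0.07  0.07 -0.12] rot [-0.001 -0.002  0.002] deg 0.2
```

View pics/b.png

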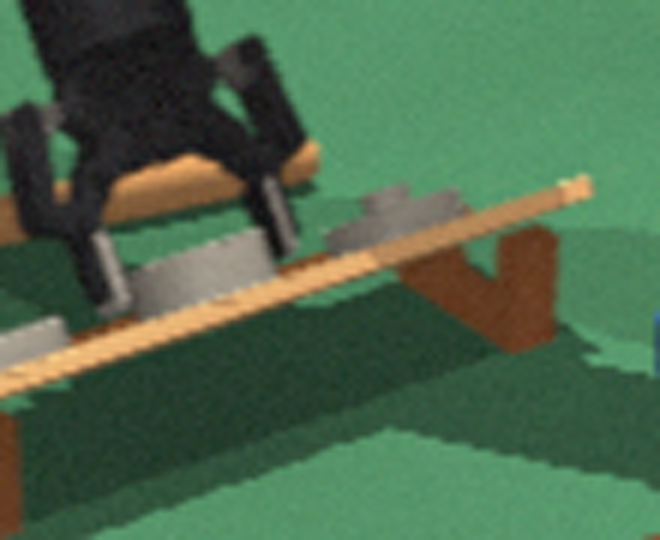

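Emit:
{"op": "drive_tool", "data": {"xyz": [[-0.06, -0.15, 0.08], [0.02, -0.07, 0.08], [0, 0, 0], [0, 0, 0], [0, 0, 0], [0, 0, 0], [0, 0, 0], [0, 0, 0], [0, 0, 0], [0, 0, 0]], "rot": [[0, 0, 0], [0, 0, 0], [0, 0, 0], [0, 0, 0], [0, 0, 0], [0, 0, 0], [0, 0, 0], [0, 0, 0], [0, 0, 0], [0, 0, 0]], "gripper": [8.5, 8.5, 7.2, 6.9, 6.5, 6.3, 6.2, 6.2, 6.2, 6.2], "grip_force": 80}}

```text
clock: 5.55
eef_pos: [650.7, -224.5, 183.8]
orientation: [-2.324, -1.088, 0.342]
contact_force: [1.5, -0.1, 0.6]
opening: 0.771
```

Run:
```python
from h import *
b=np.array([576.4,-160.6,43.5]);go(b+n*230,tool(-n,yl))
p=bot.state()["eef_pos"]-b;print("along n %.1f y %.1f slope %.1f"%(p@n,p@yl,p@np.cross(yl,n)), bot.state()["moment"].round(2))
go([481,279.4,350],tool(-up,yl)) 
go([481,279.4,350],tool(-up,xh*-1))
```

```text
t 5.55 at [ 650.7 -224.5  183.8] F [ 1.5 -0.1  0.6] open 0.771
shift cm [ 2.72 -2.05  4.8 ] rot [-0.001  0.001  0.002] deg 0.1
along n 171.1 y -1.6 slope -0.3 [-0.3  -0.51 -0.01]
t 5.55 at [ 650.7 -224.5  183.8] F [ 1.5 -0.1  0.6] open 0.771
shift cm [-16.97  50.39  16.62] rot [-0.392 -0.469  0.002] deg 35.0
t 5.55 at [ 650.7 -224.5  183.8] F [ 1.5 -0.1  0.6] open 0.771
shift cm [-16.97  50.39  16.62] rot [-0.674 -0.06  -1.515] deg 95.1
```

Emit:
{"op": "drive_tool", "data": {"xyz": [[0, 0, 0], [0.22, -0.18, 0.41], [0.44, -0.37, 0.82], [0.44, -0.37, 0.82], [0.66, -0.55, 1.2], [0.66, -0.55, 1.2], [0.44, -0.37, 0.82], [0.22, -0.2, 0.6], [0, 0, 0.5], [0, 0, 0]], "rot": [[0, 0, 0], [0, 0, 0], [0, 0, 0], [0, 0, 0], [0, 0, 0], [0, 0, 0], [0, 0, 0], [0, 0, 0], [0, 0, 0], [0, 0, 0]], "gripper": [6.2, 6.2, 6.2, 6.2, 6.2, 6.2, 6.2, 6.2, 6.2, 6.2]}}

```text
clock: 6.38
eef_pos: [682.8, -254.6, 247.9]
orientation: [-2.325, -1.083, 0.349]
contact_force: [-0.2, 0.5, -5.8]
opening: 0.772
```

Run:
```python
from h import *
go([481,279.4,300],tool(-up,yl)); print(bot.state()["moment"].round(2))
```

```text
t 6.38 at [ 682.8 -254.6  247.9] F [-0.2  0.5 -5.8] open 0.772
shift cm [-20.18  53.4    5.21] rot [-0.39  -0.474  0.005] deg 35.2
[-0.99 -1.13 -0.08]
```

Emit:
{"op": "drive_tool", "data": {"xyz": [[-0.36, 0.95, 0.3], [-0.72, 1.9, 0.3], [-1.2, 3.18, 0.3], [-1.2, 3.18, 0.3], [-1.2, 3.18, 0.3], [-1.2, 3.18, 0.3], [-1.2, 3.18, 0.3], [-1.2, 3.18, 0.3], [-1.2, 3.18, 0.3], [-1.2, 3.18, 0.3]], "rot": [[-0.007, -0.009, 0], [-0.014, -0.018, 0], [-0.023, -0.028, 0], [-0.023, -0.028, 0], [-0.023, -0.028, 0], [-0.023, -0.028, 0], [-0.023, -0.028, 0], [-0.023, -0.028, 0], [-0.023, -0.028, 0], [-0.023, -0.028, 0]], "gripper": [6.2, 6.2, 6.2, 6.2, 6.2, 6.2, 6.2, 6.2, 6.2, 6.2]}}

```text
clock: 7.22
eef_pos: [565.3, 29.6, 271.3]
orientation: [-2.625, -1.197, 0.179]
contact_force: [0.6, 0.8, -7.4]
opening: 0.767
```

Emit:
{"op": "drive_tool", "data": {"xyz": [[-1.2, 3.18, 0.3], [-1.2, 3.18, 0.3], [-1.2, 3.18, 0.3], [-1.2, 3.18, 0.3], [-1.2, 3.18, 0.3], [-1.2, 3.18, 0.2], [-1, 2.6, 0.2], [-0.8, 2, 0], [-0.3, 0.8, 0], [0, 0, 0]], "rot": [[-0.023, -0.028, 0], [-0.023, -0.028, 0], [-0.023, -0.028, 0], [-0.023, -0.028, 0], [-0.023, -0.028, 0], [-0.023, -0.028, 0], [-0.02, -0.02, 0], [-0.01, -0.01, 0], [0, 0, 0], [0, 0, 0]], "gripper": [6.2, 6.2, 6.2, 6.2, 6.2, 6.2, 6.2, 6.2, 6.2, 6.2]}}

```text
clock: 8.05
eef_pos: [451.5, 292.5, 290.4]
orientation: [-2.847, -1.323, 0.027]
contact_force: [0.2, 0.3, -7.3]
opening: 0.768
```

Run:
```python
from h import *
go([481,279.4,64.4+171+12],tool(-up,yl)); print(bot.state()["joint_pos"].round(2))
```

```text
t 8.05 at [451.5 292.5 290.4] F [ 0.2  0.3 -7.3] open 0.768
shift cm [ 2.95 -1.31 -4.3 ] rot [ 0.005 -0.017  0.007] deg 1.1
[ 0.06  0.36 -0.84  1.79  0.29  1.14 -0.01]
```

Emit:
{"op": "drive_tool", "data": {"xyz": [[0.7, -0.3, -0.7], [0.7, -0.3, -0.8], [0.7, -0.3, -0.8], [0.5, -0.2, -0.7], [0.3, -0.2, -0.6], [0, 0, -0.5], [0, 0, -0.2], [0, 0, 0], [0, 0, 0], [0, 0, 0]], "rot": [[0.002, -0.006, 0.003], [0.002, -0.006, 0.003], [0.001, -0.005, 0], [0, 0, 0], [0, 0, 0], [0, 0, 0], [0, 0, 0], [0, 0, 0], [0, 0, 0], [0, 0, 0]], "gripper": [6.2, 6.2, 6.2, 6.2, 6.2, 6.2, 6.2, 6.2, 6.2, 6.2]}}

```text
clock: 8.88
eef_pos: [485.7, 271.3, 240.9]
orientation: [2.848, 1.319, -0.008]
contact_force: [-2.4, -2.8, -2.1]
opening: 0.771
```

Run:
```python
from h import *
go([481,279.4,64.4+171+4],tool(-up,yl)); print(bot.state()["moment"].round(2))
t=cam("top");s=cam("side")
a=cv2.resize(t["color"][220:330,180:290,::-1],(400,400),interpolation=cv2.INTER_CUBIC);b=cv2.resize(s["color"][220:330,280:390,::-1],(400,400),interpolation=cv2.INTER_CUBIC)
cv2.imwrite("pics/c.png",np.hstack([a,b]))
```

```text
t 8.88 at [485.7 271.3 240.9] F [-2.4 -2.8 -2.1] open 0.771
shift cm [-0.47  0.81 -0.15] rot [ 0.005 -0.003  0.009] deg 0.6
[-0.35  0.35  0.05]
```

View pics/c.png

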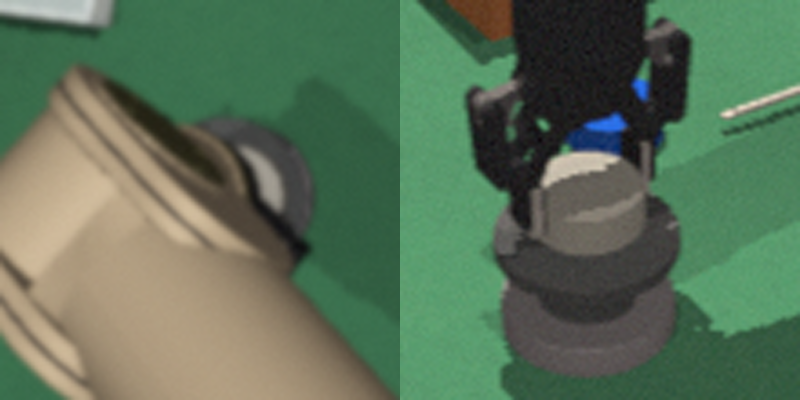

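Emit:
{"op": "drive_tool", "data": {"xyz": [[0, 0, 0.3], [0, 0, 0.2], [-0.2, 0.3, 0], [-0.2, 0.3, 0], [-0.07, 0.2, 0], [0, 0, 0], [0, 0, 0], [0, 0, 0], [0, 0, 0], [0, 0, 0]], "rot": [[0, 0, 0], [0, 0, 0], [0.002, -0.001, 0.004], [0.002, -0.001, 0.004], [0, 0, 0], [0, 0, 0], [0, 0, 0], [0, 0, 0], [0, 0, 0], [0, 0, 0]], "gripper": [6.2, 6.2, 6.2, 6.2, 6.2, 6.2, 6.2, 6.2, 6.2, 6.2]}}

```text
clock: 9.82
eef_pos: [479.7, 280.7, 245.8]
orientation: [-2.843, -1.336, 0.001]
contact_force: [-1.0, 1.0, -5.8]
opening: 0.77
```

Run:
```python
from h import *
go([481,279.4,240],tool(-up,yl)); print(bot.state()["moment"].round(2))
```

```text
t 9.82 at [479.7 280.7 245.8] F [-1.   1.  -5.8] open 0.770
shift cm [ 0.13 -0.13 -0.58] rot [ 0.    -0.001 -0.001] deg 0.1
[-0.06 -0.   -0.02]
```

Emit:
{"op": "drive_tool", "data": {"xyz": [[0.13, -0.13, 0], [0, 0, -0.15], [0, 0, -0.15], [0, 0, -0.12], [0, 0, -0.1], [0, 0, -0.05], [0, 0, 0], [0, 0, 0], [0, 0, 0], [0, 0, 0]], "rot": [[0, 0, 0], [0, 0, 0], [0, 0, 0], [0, 0, 0], [0, 0, 0], [0, 0, 0], [0, 0, 0], [0, 0, 0], [0, 0, 0], [0, 0, 0]], "gripper": [6.2, 6.2, 6.2, 6.2, 6.2, 6.2, 6.2, 6.2, 6.2, 6.2]}}

```text
clock: 10.65
eef_pos: [481.5, 279.1, 240.9]
orientation: [2.843, 1.334, -0.001]
contact_force: [-1.6, -1.6, -3.0]
opening: 0.768
```

Run:
```python
from h import *
go([481,279.4,239],tool(-up,yl)); print(bot.state()["moment"].round(2))
```

```text
t 10.65 at [481.5 279.1 240.9] F [-1.6 -1.6 -3. ] open 0.768
shift cm [-0.05  0.03 -0.19] rot [ 0.001  0.    -0.   ] deg 0.1
[-0.28  0.35  0.02]
```

Emit:
{"op": "drive_tool", "data": {"xyz": [[0, 0, -0.1], [0, 0, -0.08], [0, 0, 0], [0, 0, 0], [0, 0, 0], [0, 0, 0], [0, 0, 0], [0, 0, 0], [0, 0, 0], [0, 0, 0]], "rot": [[0, 0, 0], [0, 0, 0], [0, 0, 0], [0, 0, 0], [0, 0, 0], [0, 0, 0], [0, 0, 0], [0, 0, 0], [0, 0, 0], [0, 0, 0]], "gripper": [6.2, 6.2, 6.2, 6.6, 6.8, 7.0, 7.4, 8, 8.5, 8.5]}}

```text
clock: 11.48
eef_pos: [482.8, 280.3, 240.8]
orientation: [-2.844, -1.335, -0.009]
contact_force: [0.3, 0.2, 0.2]
opening: 0.995
```

Run:
```python
from h import *
go([481.3,279.0,242],tool(-up,yl)); go([481.3,279.0,242],tool(-up,-xh));print(bot.state()["moment"].round(2),bot.state()["joint_pos"].round(2))
```

```text
t 11.48 at [482.8 280.3 240.8] F [0.3 0.2 0.2] open 0.995
shift cm [-0.15 -0.13  0.12] rot [-0.003  0.005 -0.   ] deg 0.3
t 11.48 at [482.8 280.3 240.8] F [0.3 0.2 0.2] open 0.995
shift cm [-0.15 -0.13  0.12] rot [ 0.002  0.006 -1.571] deg 90.0
[0.01 0.08 0.03] [ 0.05  0.46 -0.79  1.79  0.37  1.05 -0.  ]
```

Emit:
{"op": "drive_tool", "data": {"xyz": [[-0.15, -0.13, 0.2], [0, 0, 0.2], [0, 0, 0], [0, 0, 0], [0, 0, 0], [0, 0, 0], [0, 0, 0], [0, 0, 0], [0, 0, 0], [0, 0, 0]], "rot": [[0, 0, 0], [0, 0, -0.05], [0, 0, -0.12], [0, 0, -0.12], [0, 0, -0.12], [0, 0, -0.12], [0, 0, -0.12], [0, 0, -0.12], [0, 0, -0.12], [0, 0, -0.12]], "gripper": [8.5, 8.5, 8.5, 8.5, 8.5, 8.5, 8.5, 8.5, 8.5, 8.5]}}

```text
clock: 12.32
eef_pos: [480.9, 278.6, 246.7]
orientation: [3.13, -0.265, 0.012]
contact_force: [-0.2, -0.7, 0.2]
opening: 0.993
```

Run:
```python
from h import *
go([481.3,279.0,242.5],tool(-up,-xh))
```

```text
t 12.32 at [480.9 278.6 246.7] F [-0.2 -0.7  0.2] open 0.993
shift cm [ 0.04  0.04 -0.42] rot [ 0.003  0.007 -0.525] deg 30.1
```

Emit:
{"op": "drive_tool", "data": {"xyz": [[0, 0, 0], [0, 0, 0], [0, 0, 0], [0, 0, 0], [0, 0, -0.1], [0, 0, -0.2], [0, 0, -0.1], [0, 0, 0], [0, 0, 0], [0, 0, 0]], "rot": [[0, 0, -0.12], [0, 0, -0.12], [0, 0, -0.11], [0, 0, -0.08], [0, 0, -0.04], [0, 0, 0], [0, 0, 0], [0, 0, 0], [0, 0, 0], [0, 0, 0]], "gripper": [8.5, 8.5, 8.5, 8.5, 8.5, 8.5, 8.5, 8.5, 8.5, 8.5]}}

```text
clock: 13.15
eef_pos: [480.2, 278.9, 244.1]
orientation: [2.97, -1.022, 0.013]
contact_force: [-0.0, 0.4, -0.0]
opening: 0.995
```

Run:
```python
from h import *
go([481.3,279.0,242.5],tool(-up,-xh))
```

```text
t 13.15 at [480.2 278.9 244.1] F [-0.   0.4 -0. ] open 0.995
shift cm [ 0.11  0.01 -0.16] rot [ 0.003  0.008 -0.031] deg 1.8
```

Now correct the small errors, close to centre the disc in the second direction, and open again.

Emit:
{"op": "drive_tool", "data": {"xyz": [[0.11, 0.01, 0], [0, 0, 0], [0, 0, 0], [0, 0, 0], [0, 0, 0], [0, 0, 0], [0, 0, 0], [0, 0, 0], [0, 0, 0], [0, 0, 0]], "rot": [[0.003, 0.008, -0.03], [0, 0, 0], [0, 0, 0], [0, 0, 0], [0, 0, 0], [0, 0, 0], [0, 0, 0], [0, 0, 0], [0, 0, 0], [0, 0, 0]], "gripper": [8.5, 8.5, 8.0, 7.5, 7.2, 7.0, 6.9, 6.8, 6.7, 6.6], "grip_force": 30}}

```text
clock: 13.98
eef_pos: [480.6, 280.1, 244.4]
orientation: [-2.955, 1.066, 0.004]
contact_force: [-2.8, 1.3, 2.0]
opening: 0.781
```

Run:
```python
from h import *
go([481.3,279.0,242.5],tool(-up,-xh));print(bot.state()["moment"].round(2))
```

```text
t 13.98 at [480.6 280.1 244.4] F [-2.8  1.3  2. ] open 0.781
shift cm [ 0.07 -0.11 -0.19] rot [-0.001 -0.002 -0.001] deg 0.2
[0.19 0.41 0.01]
```

Emit:
{"op": "drive_tool", "data": {"xyz": [[0, 0, 0], [0, 0, 0], [0, 0, 0], [0, 0, 0], [0, 0, 0.5], [0, 0, 1], [0, 0, 1.5], [0, 0, 2], [0, 0, 2], [0, 0, 2]], "rot": [[0, 0, 0], [0, 0, 0], [0, 0, 0], [0, 0, 0], [0, 0, 0], [0, 0, 0], [0, 0, 0], [0, 0, 0], [0, 0, 0.05], [0, 0, 0.1]], "gripper": [6.6, 7.2, 8.0, 8.5, 8.5, 8.5, 8.5, 8.5, 8.5, 8.5]}}

```text
clock: 14.82
eef_pos: [480.2, 277.7, 336.6]
orientation: [3.021, -0.841, -0.008]
contact_force: [0.3, -0.5, -0.9]
opening: 0.997
```

Run:
```python
from h import *
b=np.array([649.2,-73.1,43.5]);go(b+n*240,tool(-n,yl)); print(bot.state()["joint_pos"].round(2))
```

```text
t 14.82 at [480.2 277.7 336.6] F [ 0.3 -0.5 -0.9] open 0.997
shift cm [ 27.49 -43.88  -9.66] rot [0.663 0.108 1.371] deg 87.5
[-0.13  0.28 -0.56  1.71  0.16  1.2  -1.27]
```

Emit:
{"op": "drive_tool", "data": {"xyz": [[0.5, -0.8, 0], [1, -1.6, 0], [1.6, -2.6, 0], [1.6, -2.6, 0], [1.6, -2.6, -0.3], [1.6, -2.6, -0.3], [1.6, -2.6, -0.5], [1.6, -2.6, -0.5], [1.6, -2.6, -0.5], [1.6, -2.6, -0.5]], "rot": [[0.02, 0.003, 0.03], [0.03, 0.005, 0.06], [0.04, 0.006, 0.08], [0.04, 0.006, 0.08], [0.04, 0.006, 0.08], [0.04, 0.006, 0.08], [0.04, 0.006, 0.08], [0.04, 0.006, 0.08], [0.04, 0.006, 0.08], [0.04, 0.006, 0.08]], "gripper": [8.5, 8.5, 8.5, 8.5, 8.5, 8.5, 8.5, 8.5, 8.5, 8.5]}}

```text
clock: 15.65
eef_pos: [624.2, 45.1, 331.1]
orientation: [-2.755, -0.353, 0.188]
contact_force: [1.6, 0.2, -0.1]
opening: 0.995
```

Run:
```python
from h import *
b=np.array([649.2,-73.1,43.5]);go(b+n*240,tool(-n,yl)); print(bot.state()["joint_pos"].round(2))
```

```text
t 15.65 at [624.2  45.1 331.1] F [ 1.6  0.2 -0.1] open 0.995
shift cm [ 13.09 -20.62  -9.1 ] rot [0.25  0.059 0.593] deg 37.0
[ 0.37  0.52 -0.59  1.46 -0.09  1.36  0.11]
```

Emit:
{"op": "drive_tool", "data": {"xyz": [[1.7, -2.7, -1.2], [1.7, -2.7, -1.2], [1.7, -2.7, -1.2], [1.7, -2.7, -1.2], [1.7, -2.7, -1.2], [1.7, -2.7, -1.2], [1.2, -1.9, -0.8], [0.6, -1, -0.4], [0, 0, 0], [0, 0, 0]], "rot": [[0.033, 0.008, 0.079], [0.033, 0.008, 0.079], [0.033, 0.008, 0.079], [0.033, 0.008, 0.079], [0.033, 0.008, 0.079], [0.033, 0.008, 0.079], [0.023, 0.006, 0.055], [0.015, 0.004, 0.04], [0, 0, 0], [0, 0, 0]], "gripper": [8.5, 8.5, 8.5, 8.5, 8.5, 8.5, 8.5, 8.5, 8.5, 8.5]}}

```text
clock: 16.48
eef_pos: [749.6, -169.4, 248.5]
orientation: [-2.324, -1.084, 0.334]
contact_force: [-0.3, 0.4, 0.5]
opening: 0.998
```

Run:
```python
from h import *
b=np.array([649.2,-73.1,43.5]);go(b+n*190,tool(-n,yl))
p=bot.state()["eef_pos"]-b;print("along n %.1f y %.1f slope %.1f"%(p@n,p@yl,p@np.cross(yl,n)))
t=cam("top");s=cam("side")
bb=blobs(grey(t,(205,235,285,315),40,100,255));bd=max(bb,key=cv2.contourArea);print(cv2.boundingRect(bd),cv2.fitEllipse(bd))
bt=max(blobs(grey(t,(205,235,285,315),40,65,255)),key=cv2.contourArea);e=cv2.fitEllipse(bt);print(e)
for z in(66,70):print(z,"table",onz(t,e[0],z),"disc top",onz(t,cv2.fitEllipse(bd)[0],z+26))
a=cv2.resize(t["color"][230:320,200:290,::-1],(400,400),interpolation=cv2.INTER_CUBIC);b=cv2.resize(s["color"][230:330,280:380,::-1],(400,400),interpolation=cv2.INTER_CUBIC)
cv2.imwrite("pics/d.png",np.hstack([a,b]))
```

```text
t 16.48 at [ 749.6 -169.4  248.5] F [-0.3  0.4  0.5] open 0.998
shift cm [-1.65  2.66 -4.94] rot [-0.005  0.004  0.006] deg 0.5
along n 247.5 y -9.9 slope -4.0
(225, 260, 30, 31) ((239.66729736328125, 274.8155212402344), (29.432788848876953, 30.10946273803711), 16.040708541870117)
((241.8972625732422, 274.6174621582031), (43.49440383911133, 46.16432189941406), 71.27900695800781)
66 table [481.30165374 278.98692507  66.        ] disc top [481.7301917  279.02749661  92.        ]
70 table [481.45745337 278.18827268  70.        ] disc top [481.88820084 278.20905558  96.        ]
```

View pics/d.png

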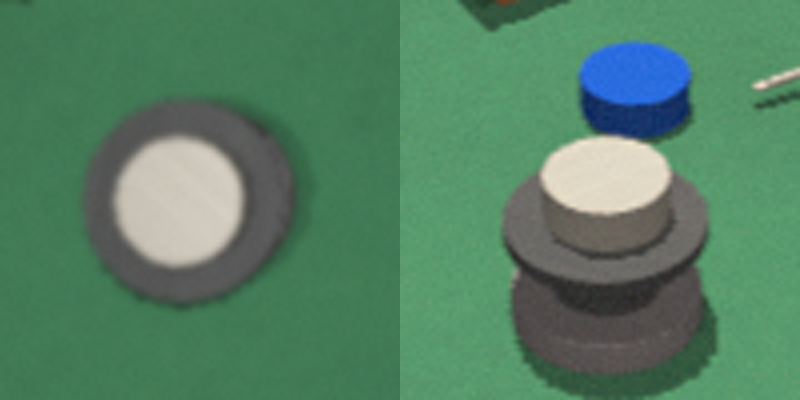

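Emit:
{"op": "drive_tool", "data": {"xyz": [[0.32, 0.38, 0], [0.32, 0.38, 0], [-0.38, 0.32, -0.82], [-0.38, 0.32, -0.82], [-0.38, 0.32, -0.82], [-0.38, 0.32, -0.82], [-0.38, 0.32, -0.82], [-0.38, 0.32, -0.82], [0, 0, 0], [0, 0, 0]], "rot": [[-0.005, 0.004, 0.006], [0, 0, 0], [0, 0, 0], [0, 0, 0], [0, 0, 0], [0, 0, 0], [0, 0, 0], [0, 0, 0], [0, 0, 0], [0, 0, 0]], "gripper": [8.5, 8.5, 8.5, 8.5, 8.5, 8.5, 8.5, 8.5, 8.5, 8.5]}}

```text
clock: 17.42
eef_pos: [733.6, -126.9, 210.8]
orientation: [-2.326, -1.108, 0.335]
contact_force: [0.3, 0.4, 0.3]
opening: 0.995
```

Run:
```python
from h import *
b=np.array([649.2,-73.1,43.5])-1*yl;go(b+n*167,tool(-n,yl))
p=bot.state()["eef_pos"]-b;print("along n %.1f y %.1f slope %.1f"%(p@n,p@yl,p@np.cross(yl,n)))
```

```text
t 17.42 at [ 733.6 -126.9  210.8] F [0.3 0.4 0.3] open 0.995
shift cm [-1.13 -0.83 -3.05] rot [ 0.002  0.012 -0.01 ] deg 0.9
along n 193.9 y 13.6 slope -14.7
```

Emit:
{"op": "drive_tool", "data": {"xyz": [[-0.3, -0.35, -0.2], [-0.3, -0.35, -0.3], [-0.3, -0.1, -0.4], [0, 0, -0.3], [0, 0, -0.1], [0, 0, 0], [0, 0, 0], [0, 0, 0], [0, 0, 0], [0, 0, 0]], "rot": [[0.002, 0.006, -0.005], [0, 0.006, -0.005], [0, 0, 0], [0, 0, 0], [0, 0, 0], [0, 0, 0], [0, 0, 0], [0, 0, 0], [0, 0, 0], [0, 0, 0]], "gripper": [8.5, 8.5, 8.5, 8.5, 8.5, 8.5, 8.5, 8.5, 8.5, 8.5]}}

```text
clock: 18.25
eef_pos: [724.8, -135.6, 199.6]
orientation: [-2.326, -1.089, 0.34]
contact_force: [0.4, -0.5, 0.7]
opening: 0.996
```

Run:
```python
from h import *
b=np.array([649.2,-73.1,43.5])-1*yl;go(b+n*167,tool(-n,yl))
p=bot.state()["eef_pos"]-b;print("along n %.1f y %.1f slope %.1f"%(p@n,p@yl,p@np.cross(yl,n)),bot.state()["joint_pos"].round(2))
```

```text
t 18.25 at [ 724.8 -135.6  199.6] F [ 0.4 -0.5  0.7] open 0.996
shift cm [-0.25  0.05 -1.93] rot [0.001 0.003 0.002] deg 0.2
along n 184.1 y 1.2 slope -9.3 [ 0.45  1.02 -0.56  0.96  0.1   1.74  0.88]
```

Emit:
{"op": "drive_tool", "data": {"xyz": [[0.2, -0.22, -0.2], [0.2, -0.22, -0.2], [0.11, -0.14, -0.13], [-0.15, 0.12, -0.28], [-0.15, 0.12, -0.28], [-0.15, 0.12, -0.28], [-0.1, 0.08, -0.2], [0, 0, 0], [0, 0, 0], [0, 0, 0]], "rot": [[0, 0.003, 0.002], [0, 0, 0], [0, 0, 0], [0, 0, 0], [0, 0, 0], [0, 0, 0], [0, 0, 0], [0, 0, 0], [0, 0, 0], [0, 0, 0]], "gripper": [8.5, 8.5, 8.5, 8.5, 8.5, 8.5, 8.5, 8.5, 8.5, 8.5]}}

```text
clock: 19.08
eef_pos: [724.2, -136.7, 181.6]
orientation: [-2.323, -1.09, 0.346]
contact_force: [0.7, -0.5, -0.6]
opening: 0.997
```

```bash
cat >> h.py <<'E'
def rel(b,d):
    go(b+n*d,tool(-n,yl));p=bot.state()["eef_pos"]-b;print("along n %.1f y %.1f slope %.1f"%(p@n,p@yl,p@np.cross(yl,n)))
E
python3 - <<'E'
from h import *
rel(np.array([649.2,-73.1,43.5])-1*yl,167)
E
```

```text
t 19.08 at [ 724.2 -136.7  181.6] F [ 0.7 -0.5 -0.6] open 0.997
shift cm [-0.19  0.16 -0.14] rot [ 0.    -0.001 -0.001] deg 0.1
along n 169.6 y -0.0 slope 1.3
```

Emit:
{"op": "drive_tool", "data": {"xyz": [[-0.1, 0.08, -0.07], [-0.08, 0.07, -0.06], [0, 0, 0], [0, 0, 0], [0, 0, 0], [0, 0, 0], [0, 0, 0], [0, 0, 0], [0, 0, 0], [0, 0, 0]], "rot": [[0, 0, 0], [0, 0, 0], [0, 0, 0], [0, 0, 0], [0, 0, 0], [0, 0, 0], [0, 0, 0], [0, 0, 0], [0, 0, 0], [0, 0, 0]], "gripper": [8.5, 8.5, 8.5, 7.2, 6.9, 6.5, 6.3, 6.2, 6.2, 6.2], "grip_force": 80}}

```text
clock: 19.92
eef_pos: [722.9, -135.4, 182.4]
orientation: [-2.325, -1.091, 0.342]
contact_force: [0.3, -0.9, 2.1]
opening: 0.761
```

Run:
```python
from h import *
rel(np.array([649.2,-73.1,43.5])-1*yl,230);F=bot.state()["contact_force"];print("Fn",F@n)
```

```text
t 19.92 at [ 722.9 -135.4  182.4] F [ 0.3 -0.9  2.1] open 0.761
shift cm [ 2.72 -2.29  4.95] rot [0.001 0.002 0.   ] deg 0.1
along n 169.1 y 0.2 slope -0.7
Fn 2.1592533712142417
```

Emit:
{"op": "drive_tool", "data": {"xyz": [[0, 0, 0], [0.2, -0.18, 0.41], [0.44, -0.37, 0.82], [0.44, -0.37, 0.82], [0.5, -0.4, 1.2], [0.4, -0.3, 1.2], [0.2, -0.1, 1.2], [0, 0, 1], [0, 0, 0.5], [0, 0, 0]], "rot": [[0, 0, 0], [0, 0, 0], [0, 0, 0], [0, 0, 0], [0, 0, 0], [0, 0, 0], [0, 0, 0], [0, 0, 0], [0, 0, 0], [0, 0, 0]], "gripper": [6.2, 6.2, 6.2, 6.2, 6.2, 6.2, 6.2, 6.2, 6.2, 6.2]}}

```text
clock: 20.75
eef_pos: [744.5, -153.9, 252.6]
orientation: [-2.324, -1.089, 0.352]
contact_force: [0.2, -0.3, -3.9]
opening: 0.768
```

Run:
```python
from h import *
go([480.8,280.2,300],tool(-up,yl)); print(bot.state()["moment"].round(2))
```

```text
t 20.75 at [ 744.5 -153.9  252.6] F [ 0.2 -0.3 -3.9] open 0.768
shift cm [-26.37  43.41   4.74] rot [-0.388 -0.476  0.001] deg 35.2
[-0.65 -0.82 -0.  ]
```

Emit:
{"op": "drive_tool", "data": {"xyz": [[-0.5, 0.8, 0.3], [-1, 1.7, 0.3], [-1.7, 2.8, 0.3], [-1.7, 2.8, 0.3], [-1.7, 2.8, 0.3], [-1.7, 2.8, 0.3], [-1.7, 2.8, 0.3], [-1.7, 2.8, 0.3], [-1.7, 2.8, 0.3], [-1.7, 2.8, 0.3]], "rot": [[-0.008, -0.01, 0], [-0.015, -0.018, 0], [-0.025, -0.031, 0], [-0.025, -0.031, 0], [-0.025, -0.031, 0], [-0.025, -0.031, 0], [-0.025, -0.031, 0], [-0.025, -0.031, 0], [-0.025, -0.031, 0], [-0.025, -0.031, 0]], "gripper": [6.2, 6.2, 6.2, 6.2, 6.2, 6.2, 6.2, 6.2, 6.2, 6.2]}}

```text
clock: 21.58
eef_pos: [582.6, 96.0, 275.2]
orientation: [-2.649, -1.22, 0.158]
contact_force: [0.9, 1.0, -3.5]
opening: 0.763
```

Run:
```python
from h import *
go([480.8,280.2,290],tool(-up,yl))
```

```text
t 21.58 at [582.6  96.  275.2] F [ 0.9  1.  -3.5] open 0.763
shift cm [-10.18  18.42   1.48] rot [-0.154 -0.191  0.014] deg 14.1
```

Emit:
{"op": "drive_tool", "data": {"xyz": [[-1.7, 3, 0.3], [-1.7, 3, 0.3], [-1.7, 3, 0.3], [-1.6, 2.9, 0.2], [-1.2, 2.2, 0.2], [-0.8, 1.4, 0.1], [-0.4, 0.7, 0], [0, 0, 0], [0, 0, 0], [0, 0, 0]], "rot": [[-0.026, -0.032, 0.002], [-0.026, -0.032, 0.002], [-0.026, -0.032, 0.002], [-0.026, -0.032, 0.002], [-0.02, -0.025, 0.002], [-0.015, -0.02, 0.001], [-0.008, -0.01, 0], [0, 0, 0], [0, 0, 0], [0, 0, 0]], "gripper": [6.2, 6.2, 6.2, 6.2, 6.2, 6.2, 6.2, 6.2, 6.2, 6.2]}}

```text
clock: 22.42
eef_pos: [473.2, 272.1, 288.6]
orientation: [2.833, 1.353, -0.004]
contact_force: [-0.4, 0.0, -4.2]
opening: 0.763
```

Run:
```python
from h import *
go([480.8,280.2,272],tool(-up,yl))
```

```text
t 22.42 at [473.2 272.1 288.6] F [-0.4  0.  -4.2] open 0.763
shift cm [ 0.76  0.81 -1.66] rot [ 0.003 -0.002 -0.014] deg 0.8
```

Emit:
{"op": "drive_tool", "data": {"xyz": [[0.25, 0.3, -0.3], [0.25, 0.3, -0.3], [0.2, 0.2, -0.3], [0, 0, -0.3], [0, 0, -0.2], [0, 0, -0.1], [0, 0, 0], [0, 0, 0], [0, 0, 0], [0, 0, 0]], "rot": [[0.003, -0.002, -0.014], [0, 0, 0], [0, 0, 0], [0, 0, 0], [0, 0, 0], [0, 0, 0], [0, 0, 0], [0, 0, 0], [0, 0, 0], [0, 0, 0]], "gripper": [6.2, 6.2, 6.2, 6.2, 6.2, 6.2, 6.2, 6.2, 6.2, 6.2]}}

```text
clock: 23.25
eef_pos: [484.0, 275.9, 270.0]
orientation: [-2.85, -1.319, 0.005]
contact_force: [0.2, 0.5, -3.6]
opening: 0.764
```

Run:
```python
from h import *
go([480.8,280.2,266],tool(-up,yl))
```

```text
t 23.25 at [484.  275.9 270. ] F [ 0.2  0.5 -3.6] open 0.764
shift cm [-0.32  0.43 -0.4 ] rot [ 0.001 -0.003  0.01 ] deg 0.6
```

Emit:
{"op": "drive_tool", "data": {"xyz": [[-0.1, 0.14, 0], [-0.1, 0.14, 0], [-0.1, 0.14, 0], [0, 0, 0], [0, 0, 0], [0, 0, -0.1], [0, 0, -0.1], [0, 0, -0.1], [0, 0, 0], [0, 0, 0]], "rot": [[0.001, -0.003, 0.01], [0, 0, 0], [0, 0, 0], [0, 0, 0], [0, 0, 0], [0, 0, 0], [0, 0, 0], [0, 0, 0], [0, 0, 0], [0, 0, 0]], "gripper": [6.2, 6.2, 6.2, 6.2, 6.2, 6.2, 6.2, 6.2, 6.2, 6.2]}}

```text
clock: 24.08
eef_pos: [480.4, 280.8, 267.3]
orientation: [-2.843, -1.336, -0.002]
contact_force: [-0.6, 0.5, -2.6]
opening: 0.762
```

Run:
```python
from h import *
go([480.8,280.2,264],tool(-up,yl))
```

```text
t 24.08 at [480.4 280.8 267.3] F [-0.6  0.5 -2.6] open 0.762
shift cm [ 0.04 -0.06 -0.33] rot [-0.001  0.001 -0.001] deg 0.1
```

Contact may be starting, so I lower 2 mm more in small steps.

Emit:
{"op": "drive_tool", "data": {"xyz": [[0.04, -0.06, -0.05], [0, 0, -0.06], [0, 0, -0.06], [0, 0, -0.06], [0, 0, 0], [0, 0, 0], [0, 0, 0], [0, 0, 0], [0, 0, 0], [0, 0, 0]], "rot": [[0, 0, 0], [0, 0, 0], [0, 0, 0], [0, 0, 0], [0, 0, 0], [0, 0, 0], [0, 0, 0], [0, 0, 0], [0, 0, 0], [0, 0, 0]], "gripper": [6.2, 6.2, 6.2, 6.2, 6.2, 6.2, 6.2, 6.2, 6.2, 6.2]}}

```text
clock: 24.92
eef_pos: [481.0, 280.0, 264.7]
orientation: [-2.843, -1.336, -0.002]
contact_force: [-0.2, 0.3, -3.4]
opening: 0.761
```

Run:
```python
from h import *
go([480.8,280.2,264],tool(-up,yl))
```

```text
t 24.92 at [481.  280.  264.7] F [-0.2  0.3 -3.4] open 0.761
shift cm [-0.02  0.02 -0.07] rot [-0.001  0.001 -0.001] deg 0.1
```

Emit:
{"op": "drive_tool", "data": {"xyz": [[0, 0, -0.06], [0, 0, -0.06], [0, 0, -0.06], [0, 0, -0.04], [0, 0, 0], [0, 0, 0], [0, 0, 0], [0, 0, 0], [0, 0, 0], [0, 0, 0]], "rot": [[0, 0, 0], [0, 0, 0], [0, 0, 0], [0, 0, 0], [0, 0, 0], [0, 0, 0], [0, 0, 0], [0, 0, 0], [0, 0, 0], [0, 0, 0]], "gripper": [6.2, 6.2, 6.2, 6.2, 6.2, 6.2, 6.2, 6.2, 6.2, 6.2]}}

```text
clock: 25.75
eef_pos: [481.0, 280.2, 263.3]
orientation: [2.843, 1.335, 0.002]
contact_force: [-0.7, -0.3, -1.1]
opening: 0.763
```

Run:
```python
from h import *
go([480.8,280.2,262],tool(-up,yl));print(bot.state()["moment"].round(2))
```

```text
t 25.75 at [481.  280.2 263.3] F [-0.7 -0.3 -1.1] open 0.763
shift cm [-0.02  0.   -0.13] rot [-0.     0.002 -0.001] deg 0.1
[-0.19  0.27  0.03]
```

Emit:
{"op": "drive_tool", "data": {"xyz": [[0, 0, -0.1], [0, 0, 0], [0, 0, 0], [0, 0, 0], [0, 0, 0], [0, 0, 0], [0, 0, 0.1], [0, 0, 0.1], [0, 0, 0.1], [0, 0, 0]], "rot": [[0, 0, 0], [0, 0, 0], [0, 0, 0], [0, 0, 0], [0, 0, 0], [0, 0, 0], [0, 0, 0], [0, 0, 0], [0, 0, -0.04], [0, 0, -0.08]], "gripper": [6.2, 6.5, 6.7, 6.9, 7.2, 8.0, 8.5, 8.5, 8.5, 8.5]}}

```text
clock: 26.58
eef_pos: [481.8, 280.7, 266.2]
orientation: [-2.919, -1.162, -0.007]
contact_force: [-0.1, 0.7, -0.7]
opening: 0.997
```

Emit:
{"op": "drive_tool", "data": {"xyz": [[0, 0, 0], [0, 0, 0], [0, 0, 0], [0, 0, 0], [0, 0, 0], [0, 0, 0], [0, 0, 0], [0, 0, 0], [0, 0, 0], [0, 0, 0]], "rot": [[0, 0, -0.12], [0, 0, -0.12], [0, 0, -0.12], [0, 0, -0.12], [0, 0, -0.12], [0, 0, -0.12], [0, 0, -0.12], [0, 0, -0.12], [0, 0, -0.12], [0, 0, -0.12]], "gripper": [8.5, 8.5, 8.5, 8.5, 8.5, 8.5, 8.5, 8.5, 8.5, 8.5]}}

```text
clock: 27.42
eef_pos: [482.5, 281.5, 268.5]
orientation: [3.047, -0.764, 0.013]
contact_force: [0.0, -0.7, -0.0]
opening: 0.994
```

Run:
```python
from h import *
go([480.8,280.2,264.5],tool(-up,-xh));print(bot.state()["moment"].round(2))
```

```text
t 27.42 at [482.5 281.5 268.5] F [ 0.  -0.7 -0. ] open 0.994
shift cm [-0.17 -0.13 -0.4 ] rot [ 0.003  0.008 -0.202] deg 11.6
[ 0.03 -0.03 -0.02]
```

Emit:
{"op": "drive_tool", "data": {"xyz": [[0, 0, 0], [0, 0, 0], [0, 0, 0], [-0.08, -0.06, -0.1], [-0.08, -0.06, -0.15], [0, 0, -0.1], [0, 0, 0], [0, 0, 0], [0, 0, 0], [0, 0, 0]], "rot": [[0.003, 0.008, -0.07], [0, 0, -0.06], [0, 0, -0.04], [0, 0, -0.02], [0, 0, 0], [0, 0, 0], [0, 0, 0], [0, 0, 0], [0, 0, 0], [0, 0, 0]], "gripper": [8.5, 8.5, 8.5, 8.5, 8.5, 8.5, 8.5, 8.5, 8.5, 8.5]}}

```text
clock: 28.25
eef_pos: [480.8, 281.0, 265.7]
orientation: [-2.952, 1.068, -0.001]
contact_force: [-0.5, -0.2, 0.2]
opening: 0.994
```

Run:
```python
from h import *
go([480.7,280.1,264.5],tool(-up,-xh))
```

```text
t 28.25 at [480.8 281.  265.7] F [-0.5 -0.2  0.2] open 0.994
shift cm [-0.01 -0.09 -0.12] rot [-0.002  0.001  0.001] deg 0.1
```

Emit:
{"op": "drive_tool", "data": {"xyz": [[0, -0.08, -0.08], [0, 0, 0], [0, 0, 0], [0, 0, 0], [0, 0, 0], [0, 0, 0], [0, 0, 0], [0, 0, 0], [0, 0, 0], [0, 0, 0]], "rot": [[0, 0, 0], [0, 0, 0], [0, 0, 0], [0, 0, 0], [0, 0, 0], [0, 0, 0], [0, 0, 0], [0, 0, 0], [0, 0, 0], [0, 0, 0]], "gripper": [8.5, 8.5, 8.0, 7.5, 7.2, 7.0, 6.9, 6.8, 6.7, 6.6], "grip_force": 30}}

```text
clock: 29.08
eef_pos: [480.5, 280.7, 265.0]
orientation: [-2.953, 1.065, -0.0]
contact_force: [-1.2, -0.3, 1.5]
opening: 0.772
```

Run:
```python
from h import *
go([480.7,280.1,264.5],tool(-up,-xh));print(bot.state()["moment"].round(2))
```

```text
t 29.08 at [480.5 280.7 265. ] F [-1.2 -0.3  1.5] open 0.772
shift cm [ 0.02 -0.06 -0.05] rot [-0.002  0.001 -0.001] deg 0.2
[ 0.07  0.2  -0.04]
```

Emit:
{"op": "drive_tool", "data": {"xyz": [[0, 0, 0], [0, 0, 0], [0, 0, 0], [0, 0, 0], [0, 0, 0.5], [0, 0, 1], [0, 0, 1.5], [0, 0, 1.5], [0, 0, 1.5], [0, 0, 1]], "rot": [[0, 0, 0], [0, 0, 0], [0, 0, 0], [0, 0, 0], [0, 0, 0], [0, 0, 0], [0, 0, 0], [0, 0, 0], [0, 0, 0.05], [0, 0, 0.1]], "gripper": [6.6, 7.2, 8.0, 8.5, 8.5, 8.5, 8.5, 8.5, 8.5, 8.5]}}

```text
clock: 29.92
eef_pos: [480.1, 279.6, 338.9]
orientation: [3.026, -0.841, -0.002]
contact_force: [0.9, 0.7, -0.2]
opening: 0.996
```

Run:
```python
from h import *
b=np.array([505.3,-244.2,44.2])-1*yl;go(b+n*240,tool(-n,yl)); print(bot.state()["joint_pos"].round(2))
```

```text
t 29.92 at [480.1 279.6 338.9] F [ 0.9  0.7 -0.2] open 0.996
shift cm [ 13.05 -61.26  -9.82] rot [0.656 0.11  1.372] deg 87.3
[-0.18  0.27 -0.5   1.71  0.14  1.2  -1.26]
```

Emit:
{"op": "drive_tool", "data": {"xyz": [[0.3, -1.2, 0], [0.5, -2.4, 0], [0.8, -3.5, 0], [0.8, -3.5, 0], [0.8, -3.5, 0], [0.8, -3.5, -0.2], [0.8, -3.5, -0.2], [0.8, -3.5, -0.2], [0.8, -3.5, -0.2], [0.8, -3.5, -0.2]], "rot": [[0.02, 0.003, 0.03], [0.03, 0.005, 0.06], [0.04, 0.006, 0.08], [0.04, 0.006, 0.08], [0.04, 0.006, 0.08], [0.04, 0.006, 0.08], [0.04, 0.006, 0.08], [0.04, 0.006, 0.08], [0.04, 0.006, 0.08], [0.04, 0.006, 0.08]], "gripper": [8.5, 8.5, 8.5, 8.5, 8.5, 8.5, 8.5, 8.5, 8.5, 8.5]}}

```text
clock: 30.75
eef_pos: [549.4, -36.2, 346.2]
orientation: [-2.752, -0.35, 0.188]
contact_force: [1.3, 0.7, 0.1]
opening: 0.995
```

Run:
```python
from h import *
b=np.array([505.3,-244.2,44.2])-1*yl;go(b+n*240,tool(-n,yl)); print(bot.state()["joint_pos"].round(2))
```

```text
t 30.75 at [549.4 -36.2 346.2] F [1.3 0.7 0.1] open 0.995
shift cm [  6.12 -29.69 -10.55] rot [0.247 0.057 0.595] deg 37.1
[ 0.42  0.33 -0.41  1.64 -0.21  1.39  0.33]
```

Emit:
{"op": "drive_tool", "data": {"xyz": [[0.8, -3.6, -1.2], [0.8, -3.6, -1.2], [0.8, -3.6, -1.2], [0.8, -3.6, -1.2], [0.8, -3.6, -1.2], [0.8, -3.6, -1.2], [0.6, -2.7, -1], [0.4, -1.6, -0.6], [0.2, -0.8, -0.3], [0, 0, 0]], "rot": [[0.033, 0.008, 0.079], [0.033, 0.008, 0.079], [0.033, 0.008, 0.079], [0.033, 0.008, 0.079], [0.033, 0.008, 0.079], [0.033, 0.008, 0.079], [0.023, 0.006, 0.055], [0.015, 0.004, 0.04], [0, 0, 0], [0, 0, 0]], "gripper": [8.5, 8.5, 8.5, 8.5, 8.5, 8.5, 8.5, 8.5, 8.5, 8.5]}}

```text
clock: 31.58
eef_pos: [609.0, -329.9, 259.1]
orientation: [-2.323, -1.084, 0.332]
contact_force: [-0.6, -0.9, 0.1]
opening: 0.995
```

Run:
```python
from h import *
rel(np.array([505.3,-244.2,44.2])-1*yl,195)
t=cam("top");s=cam("side")
bd=max(blobs(grey(t,(205,235,285,315),40,100,255)),key=cv2.contourArea);print(cv2.boundingRect(bd),e:=cv2.fitEllipse(bd));print(onz(t,e[0],108))
a=cv2.resize(t["color"][230:320,200:290,::-1],(400,400),interpolation=cv2.INTER_CUBIC);b=cv2.resize(s["color"][230:330,280:380,::-1],(400,400),interpolation=cv2.INTER_CUBIC)
cv2.imwrite("pics/e.png",np.hstack([a,b]))
```

```text
t 31.58 at [ 609.  -329.9  259.1] F [-0.6 -0.9  0.1] open 0.995
shift cm [-1.83  1.33 -5.53] rot [-0.007  0.005  0.006] deg 0.6
along n 253.2 y 1.4 slope -13.2
(223, 260, 32, 31) ((238.24261474609375, 274.86517333984375), (30.071971893310547, 30.644044876098633), 84.20870208740234)
[482.171666   279.05170083 108.        ]
```

View pics/e.png

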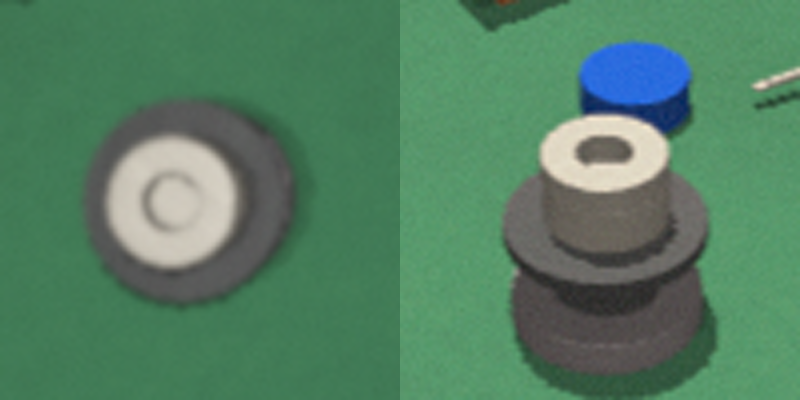

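Emit:
{"op": "drive_tool", "data": {"xyz": [[0.25, -0.27, -0.25], [0.25, -0.27, -0.25], [0.25, -0.26, -0.25], [-0.42, 0.36, -0.78], [-0.42, 0.36, -0.78], [-0.42, 0.36, -0.78], [-0.42, 0.36, -0.78], [-0.42, 0.36, -0.78], [-0.3, 0.25, -0.6], [0, 0, 0]], "rot": [[-0.003, 0.002, 0.003], [-0.004, 0.003, 0.003], [0, 0, 0], [0, 0, 0], [0, 0, 0], [0, 0, 0], [0, 0, 0], [0, 0, 0], [0, 0, 0], [0, 0, 0]], "gripper": [8.5, 8.5, 8.5, 8.5, 8.5, 8.5, 8.5, 8.5, 8.5, 8.5]}}

```text
clock: 32.52
eef_pos: [594.6, -307.5, 209.8]
orientation: [-2.323, -1.106, 0.34]
contact_force: [-0.2, 0.1, 0.2]
opening: 0.993
```

Run:
```python
from h import *
rel(np.array([505.3,-244.2,44.2])-1*yl,167)
```

```text
t 32.52 at [ 594.6 -307.5  209.8] F [-0.2  0.1  0.2] open 0.993
shift cm [-1.62  0.12 -2.88] rot [ 0.001  0.008 -0.01 ] deg 0.7
along n 198.2 y 9.4 slope -5.7
```

Emit:
{"op": "drive_tool", "data": {"xyz": [[-0.08, -0.34, -0.11], [-0.08, -0.34, -0.11], [-0.08, -0.34, -0.11], [0, 0, 0], [-0.17, 0.14, -0.32], [-0.17, 0.14, -0.32], [-0.17, 0.14, -0.32], [0, 0, 0], [0, 0, 0], [0, 0, 0]], "rot": [[0.001, 0.004, -0.005], [0, 0.004, -0.005], [0, 0, 0], [0, 0, 0], [0, 0, 0], [0, 0, 0], [0, 0, 0], [0, 0, 0], [0, 0, 0], [0, 0, 0]], "gripper": [8.5, 8.5, 8.5, 8.5, 8.5, 8.5, 8.5, 8.5, 8.5, 8.5]}}

```text
clock: 33.35
eef_pos: [586.9, -314.7, 196.9]
orientation: [-2.325, -1.089, 0.343]
contact_force: [0.0, 0.1, 1.1]
opening: 0.998
```

Run:
```python
from h import *
rel(np.array([505.3,-244.2,44.2])-1*yl,167)
```

```text
t 33.35 at [ 586.9 -314.7  196.9] F [0.  0.1 1.1] open 0.998
shift cm [-0.85  0.84 -1.59] rot [0.001 0.    0.001] deg 0.1
along n 186.9 y -1.0 slope 0.7
```

Emit:
{"op": "drive_tool", "data": {"xyz": [[-0.14, 0.15, -0.27], [-0.14, 0.14, -0.27], [-0.14, 0.14, -0.27], [-0.14, 0.14, -0.27], [-0.14, 0.12, -0.25], [-0.1, 0.1, -0.2], [0, 0, 0], [0, 0, 0], [0, 0, 0], [0, 0, 0]], "rot": [[0, 0, 0], [0, 0, 0], [0, 0, 0], [0, 0, 0], [0, 0, 0], [0, 0, 0], [0, 0, 0], [0, 0, 0], [0, 0, 0], [0, 0, 0]], "gripper": [8.5, 8.5, 8.5, 8.5, 8.5, 8.5, 8.5, 8.5, 8.5, 8.5]}}

```text
clock: 34.18
eef_pos: [578.1, -305.5, 180.0]
orientation: [-2.325, -1.089, 0.343]
contact_force: [-1.6, 1.0, -0.3]
opening: 0.998
```

Run:
```python
from h import *
rel(np.array([505.3,-244.2,44.2])-1*yl,168)
```

```text
t 34.18 at [ 578.1 -305.5  180. ] F [-1.6  1.  -0.3] open 0.998
shift cm [ 0.07 -0.11  0.18] rot [0.    0.001 0.001] deg 0.1
along n 165.8 y 0.4 slope -0.0
```

Emit:
{"op": "drive_tool", "data": {"xyz": [[0.07, -0.1, 0.17], [0.02, -0.02, 0.04], [0, 0, 0], [0, 0, 0], [0, 0, 0], [0, 0, 0], [0, 0, 0], [0, 0, 0], [0, 0, 0], [0, 0, 0]], "rot": [[0, 0, 0], [0, 0, 0], [0, 0, 0], [0, 0, 0], [0, 0, 0], [0, 0, 0], [0, 0, 0], [0, 0, 0], [0, 0, 0], [0, 0, 0]], "gripper": [8.5, 8.5, 8.5, 7.2, 6.9, 6.5, 6.3, 6.2, 6.2, 6.2], "grip_force": 80}}

```text
clock: 35.02
eef_pos: [580.1, -307.1, 184.1]
orientation: [-2.327, -1.091, 0.341]
contact_force: [0.0, 0.0, 1.9]
opening: 0.759
```

Run:
```python
from h import *
rel(np.array([505.3,-244.2,44.2])-1*yl,230);F=bot.state()["contact_force"];print("Fn",F@n)
```

```text
t 35.02 at [ 580.1 -307.1  184.1] F [0.  0.  1.9] open 0.759
shift cm [ 2.61 -2.23  4.84] rot [0.002 0.004 0.001] deg 0.2
along n 170.7 y 0.4 slope -0.3
Fn 1.5786359337635212
```

Emit:
{"op": "drive_tool", "data": {"xyz": [[0, 0, 0], [0.2, -0.18, 0.41], [0.44, -0.37, 0.82], [0.44, -0.37, 0.82], [0.5, -0.4, 1.2], [0.4, -0.3, 1.2], [0.2, -0.1, 1.2], [0, 0, 1], [0, 0, 0.5], [0, 0, 0]], "rot": [[0, 0, 0], [0, 0, 0], [0, 0, 0], [0, 0, 0], [0, 0, 0], [0, 0, 0], [0, 0, 0], [0, 0, 0], [0, 0, 0], [0, 0, 0]], "gripper": [6.2, 6.2, 6.2, 6.2, 6.2, 6.2, 6.2, 6.2, 6.2, 6.2]}}

```text
clock: 35.85
eef_pos: [603.2, -326.8, 259.3]
orientation: [-2.327, -1.088, 0.343]
contact_force: [0.0, -0.4, -4.2]
opening: 0.755
```

Run:
```python
from h import *
go([480.8,280.4,310],tool(-up,yl)); print(bot.state()["moment"].round(2))
```

```text
t 35.85 at [ 603.2 -326.8  259.3] F [ 0.  -0.4 -4.2] open 0.755
shift cm [-12.24  60.72   5.07] rot [-0.389 -0.469  0.002] deg 34.9
[-0.76 -0.86  0.01]
```

Emit:
{"op": "drive_tool", "data": {"xyz": [[-0.2, 1.1, 0.4], [-0.4, 2.2, 0.4], [-0.7, 3.5, 0.4], [-0.7, 3.5, 0.4], [-0.7, 3.5, 0.4], [-0.7, 3.5, 0.4], [-0.7, 3.5, 0.4], [-0.7, 3.5, 0.4], [-0.7, 3.5, 0.4], [-0.7, 3.5, 0.4]], "rot": [[-0.008, -0.01, 0], [-0.015, -0.018, 0], [-0.024, -0.029, 0], [-0.024, -0.029, 0], [-0.024, -0.029, 0], [-0.024, -0.029, 0], [-0.024, -0.029, 0], [-0.024, -0.029, 0], [-0.024, -0.029, 0], [-0.024, -0.029, 0]], "gripper": [6.2, 6.2, 6.2, 6.2, 6.2, 6.2, 6.2, 6.2, 6.2, 6.2]}}

```text
clock: 36.68
eef_pos: [531.2, -10.7, 294.5]
orientation: [-2.638, -1.208, 0.165]
contact_force: [1.6, 0.9, -5.1]
opening: 0.757
```

Run:
```python
from h import *
go([480.8,280.4,310],tool(-up,yl))
```

```text
t 36.68 at [531.2 -10.7 294.5] F [ 1.6  0.9 -5.1] open 0.757
shift cm [-5.04 29.11  1.55] rot [-0.165 -0.202  0.019] deg 15.0
```

Emit:
{"op": "drive_tool", "data": {"xyz": [[-0.6, 3.5, 0.3], [-0.6, 3.5, 0.3], [-0.6, 3.5, 0.3], [-0.6, 3.5, 0.2], [-0.6, 3.5, 0.2], [-0.6, 3.5, 0.2], [-0.5, 3, 0.1], [-0.4, 2, 0], [-0.2, 1, 0], [0, 0, 0]], "rot": [[-0.022, -0.027, 0.002], [-0.022, -0.027, 0.002], [-0.022, -0.027, 0.002], [-0.022, -0.027, 0.002], [-0.022, -0.027, 0.002], [-0.022, -0.027, 0.002], [-0.016, -0.02, 0.002], [-0.01, -0.014, 0.002], [-0.005, -0.007, 0], [0, 0, 0]], "gripper": [6.2, 6.2, 6.2, 6.2, 6.2, 6.2, 6.2, 6.2, 6.2, 6.2]}}

```text
clock: 37.52
eef_pos: [468.1, 280.3, 311.1]
orientation: [2.826, 1.347, 0.005]
contact_force: [0.2, -0.7, -4.4]
opening: 0.757
```

Run:
```python
from h import *
go([480.8,280.4,290],tool(-up,yl))
```

```text
t 37.52 at [468.1 280.3 311.1] F [ 0.2 -0.7 -4.4] open 0.757
shift cm [ 1.27  0.01 -2.11] rot [ 0.008  0.007 -0.012] deg 0.9
```

Emit:
{"op": "drive_tool", "data": {"xyz": [[0.3, 0, -0.3], [0.3, 0, -0.3], [0.3, 0, -0.3], [0.2, 0, -0.3], [0, 0, -0.3], [0, 0, -0.2], [0, 0, -0.1], [0, 0, 0], [0, 0, 0], [0, 0, 0]], "rot": [[0.004, 0.004, -0.006], [0.004, 0.003, -0.006], [0, 0, 0], [0, 0, 0], [0, 0, 0], [0, 0, 0], [0, 0, 0], [0, 0, 0], [0, 0, 0], [0, 0, 0]], "gripper": [6.2, 6.2, 6.2, 6.2, 6.2, 6.2, 6.2, 6.2, 6.2, 6.2]}}

```text
clock: 38.35
eef_pos: [481.8, 273.4, 288.7]
orientation: [2.849, 1.321, -0.011]
contact_force: [0.4, -0.3, -5.8]
opening: 0.757
```

Run:
```python
from h import *
go([480.8,280.4,284],tool(-up,yl))
```

```text
t 38.35 at [481.8 273.4 288.7] F [ 0.4 -0.3 -5.8] open 0.757
shift cm [-0.1   0.7  -0.47] rot [ 0.004 -0.006  0.009] deg 0.7
```

Emit:
{"op": "drive_tool", "data": {"xyz": [[-0.05, 0.25, 0], [-0.05, 0.25, 0], [0, 0.18, 0], [0, 0, 0], [0, 0, 0], [0, 0, -0.1], [0, 0, -0.1], [0, 0, -0.1], [0, 0, 0], [0, 0, 0]], "rot": [[0.002, -0.003, 0.005], [0.002, -0.003, 0.004], [0, 0, 0], [0, 0, 0], [0, 0, 0], [0, 0, 0], [0, 0, 0], [0, 0, 0], [0, 0, 0], [0, 0, 0]], "gripper": [6.2, 6.2, 6.2, 6.2, 6.2, 6.2, 6.2, 6.2, 6.2, 6.2]}}

```text
clock: 39.18
eef_pos: [480.4, 281.7, 286.1]
orientation: [2.843, 1.337, 0.003]
contact_force: [-0.3, 0.4, -5.2]
opening: 0.759
```

Run:
```python
from h import *
go([480.8,280.4,282],tool(-up,yl))
```

```text
t 39.18 at [480.4 281.7 286.1] F [-0.3  0.4 -5.2] open 0.759
shift cm [ 0.04 -0.13 -0.41] rot [-0.001  0.002 -0.002] deg 0.2
```

Emit:
{"op": "drive_tool", "data": {"xyz": [[0.04, -0.12, 0], [0, 0, -0.1], [0, 0, -0.1], [0, 0, -0.1], [0, 0, -0.08], [0, 0, 0], [0, 0, 0], [0, 0, 0], [0, 0, 0], [0, 0, 0]], "rot": [[-0.001, 0.002, -0.002], [0, 0, 0], [0, 0, 0], [0, 0, 0], [0, 0, 0], [0, 0, 0], [0, 0, 0], [0, 0, 0], [0, 0, 0], [0, 0, 0]], "gripper": [6.2, 6.2, 6.2, 6.2, 6.2, 6.2, 6.2, 6.2, 6.2, 6.2]}}

```text
clock: 40.02
eef_pos: [480.9, 280.1, 281.8]
orientation: [2.844, 1.333, -0.001]
contact_force: [-0.2, -0.1, -3.9]
opening: 0.758
```

Run:
```python
from h import *
go([480.8,280.4,280],tool(-up,yl));print(bot.state()["moment"].round(2))
```

```text
t 40.02 at [480.9 280.1 281.8] F [-0.2 -0.1 -3.9] open 0.758
shift cm [-0.01  0.03 -0.18] rot [ 0.    -0.     0.001] deg 0.0
[-0.01 -0.01  0.01]
```

Emit:
{"op": "drive_tool", "data": {"xyz": [[0, 0.02, -0.06], [0, 0, -0.06], [0, 0, -0.06], [0, 0, -0.05], [0, 0, 0], [0, 0, 0], [0, 0, 0], [0, 0, 0], [0, 0, 0], [0, 0, 0]], "rot": [[0, 0, 0], [0, 0, 0], [0, 0, 0], [0, 0, 0], [0, 0, 0], [0, 0, 0], [0, 0, 0], [0, 0, 0], [0, 0, 0], [0, 0, 0]], "gripper": [6.2, 6.2, 6.2, 6.2, 6.2, 6.2, 6.2, 6.2, 6.2, 6.2]}}

```text
clock: 40.85
eef_pos: [480.9, 280.5, 280.4]
orientation: [2.844, 1.333, -0.0]
contact_force: [-0.8, -0.9, -1.1]
opening: 0.761
```

Run:
```python
from h import *
go([480.8,280.4,280],tool(-up,yl));print(bot.state()["moment"].round(2))
```

```text
t 40.85 at [480.9 280.5 280.4] F [-0.8 -0.9 -1.1] open 0.761
shift cm [-0.01 -0.01 -0.04] rot [0.001 0.    0.001] deg 0.1
[-0.23  0.23 -0.08]
```

Emit:
{"op": "drive_tool", "data": {"xyz": [[0, 0, -0.1], [0, 0, 0], [0, 0, 0], [0, 0, 0], [0, 0, 0], [0, 0, 0], [0, 0, 0.1], [0, 0, 0], [0, 0, 0], [0, 0, 0]], "rot": [[0, 0, 0], [0, 0, 0], [0, 0, 0], [0, 0, 0], [0, 0, 0], [0, 0, 0], [0, 0, 0], [0, 0, 0], [0, 0, -0.04], [0, 0, -0.08]], "gripper": [6.2, 6.5, 6.7, 6.9, 7.2, 8.0, 8.5, 8.5, 8.5, 8.5]}}

```text
clock: 41.68
eef_pos: [482.1, 281.3, 282.1]
orientation: [2.92, 1.16, 0.008]
contact_force: [-0.6, 0.5, 0.7]
opening: 0.999
```

Emit:
{"op": "drive_tool", "data": {"xyz": [[0, 0, 0], [0, 0, 0], [0, 0, 0], [0, 0, 0], [0, 0, 0], [0, 0, 0], [0, 0, 0], [0, 0, 0], [0, 0, 0], [0, 0, 0]], "rot": [[0, 0, -0.12], [0, 0, -0.12], [0, 0, -0.12], [0, 0, -0.12], [0, 0, -0.12], [0, 0, -0.12], [0, 0, -0.12], [0, 0, -0.12], [0, 0, -0.12], [0, 0, -0.12]], "gripper": [8.5, 8.5, 8.5, 8.5, 8.5, 8.5, 8.5, 8.5, 8.5, 8.5]}}

```text
clock: 42.52
eef_pos: [482.7, 281.9, 283.5]
orientation: [3.045, -0.766, 0.012]
contact_force: [0.2, -0.0, 0.3]
opening: 0.996
```

Run:
```python
from h import *
go([480.8,280.5,281],tool(-up,-xh));print(bot.state()["moment"].round(2))
```

```text
t 42.52 at [482.7 281.9 283.5] F [ 0.2 -0.   0.3] open 0.996
shift cm [-0.19 -0.14 -0.25] rot [ 0.004  0.007 -0.2  ] deg 11.5
[ 0.02  0.   -0.03]
```

Emit:
{"op": "drive_tool", "data": {"xyz": [[0, 0, 0], [0, 0, 0], [0, 0, 0], [-0.1, -0.06, -0.1], [-0.1, -0.06, -0.1], [0, 0, -0.05], [0, 0, 0], [0, 0, 0], [0, 0, 0], [0, 0, 0]], "rot": [[0.004, 0.007, -0.07], [0, 0, -0.06], [0, 0, -0.04], [0, 0, -0.02], [0, 0, 0], [0, 0, 0], [0, 0, 0], [0, 0, 0], [0, 0, 0], [0, 0, 0]], "gripper": [8.5, 8.5, 8.5, 8.5, 8.5, 8.5, 8.5, 8.5, 8.5, 8.5]}}

```text
clock: 43.35
eef_pos: [480.5, 281.2, 281.4]
orientation: [-2.952, 1.07, -0.001]
contact_force: [0.6, 0.4, 0.6]
opening: 0.993
```

Run:
```python
from h import *
go([480.6,280.5,281],tool(-up,-xh))
```

```text
t 43.35 at [480.5 281.2 281.4] F [0.6 0.4 0.6] open 0.993
shift cm [ 0.01 -0.07 -0.04] rot [-0.002  0.001  0.002] deg 0.2
```

Emit:
{"op": "drive_tool", "data": {"xyz": [[0.01, -0.07, 0], [0, 0, 0], [0, 0, 0], [0, 0, 0], [0, 0, 0], [0, 0, 0], [0, 0, 0], [0, 0, 0], [0, 0, 0], [0, 0, 0]], "rot": [[0, 0, 0], [0, 0, 0], [0, 0, 0], [0, 0, 0], [0, 0, 0], [0, 0, 0], [0, 0, 0], [0, 0, 0], [0, 0, 0], [0, 0, 0]], "gripper": [8.5, 8.5, 8.0, 7.5, 7.2, 7.0, 6.9, 6.8, 6.7, 6.6], "grip_force": 30}}

```text
clock: 44.18
eef_pos: [480.0, 281.4, 281.7]
orientation: [-2.952, 1.067, 0.001]
contact_force: [-2.1, 0.5, 2.0]
opening: 0.78
```

Run:
```python
from h import *
go([480.6,280.5,281],tool(-up,-xh));print(bot.state()["moment"].round(2))
```

```text
t 44.18 at [480.  281.4 281.7] F [-2.1  0.5  2. ] open 0.780
shift cm [ 0.06 -0.09 -0.07] rot [-0.003  0.     0.   ] deg 0.2
[ 0.09  0.36 -0.05]
```

Emit:
{"op": "drive_tool", "data": {"xyz": [[0, 0, 0], [0, 0, 0], [0, 0, 0], [0, 0, 0], [0, 0, 0.5], [0, 0, 1], [0, 0, 1.5], [0, 0, 1.5], [0, 0, 1.5], [0, 0, 1]], "rot": [[0, 0, 0], [0, 0, 0], [0, 0, 0], [0, 0, 0], [0, 0, 0], [0, 0, 0], [0, 0, 0], [0, 0, 0], [0, 0, 0], [0, 0, 0]], "gripper": [6.6, 7.2, 8.0, 8.5, 8.5, 8.5, 8.5, 8.5, 8.5, 8.5]}}

```text
clock: 45.02
eef_pos: [480.1, 279.7, 355.3]
orientation: [2.953, -1.07, -0.003]
contact_force: [-0.2, 0.5, 0.9]
opening: 0.994
```

Emit:
{"op": "drive_tool", "data": {"xyz": [[0, -0.5, 1], [0, -1.5, 0.5], [0, -2.5, 0], [0, -2.5, 0], [0, -2.5, 0], [0, -2.5, 0], [0, -2.5, 0], [0, -2.5, 0], [0, -1.5, 0], [0, 0, 0]], "rot": [[0, 0, 0], [0, 0, 0], [0, 0, 0], [0, 0, 0], [0, 0, 0], [0, 0, 0], [0, 0, 0], [0, 0, 0], [0, 0, 0], [0, 0, 0]], "gripper": [8.5, 8.5, 8.5, 8.5, 8.5, 8.5, 8.5, 8.5, 8.5, 8.5]}}

```text
clock: 45.85
eef_pos: [477.7, 85.1, 380.2]
orientation: [-2.949, 1.064, -0.006]
contact_force: [0.1, -0.6, -0.2]
opening: 0.994
```

Emit:
{"op": "drive_tool", "data": {"xyz": [[0, -1.5, 0], [0, -2.5, 0], [0, -2.5, 0], [0, -2.5, 0], [0, -2.5, 0], [0, -2.5, 0], [0, -1.5, 0], [0, -0.5, 0], [0, 0, 0], [0, 0, 0]], "rot": [[0, 0, 0], [0, 0, 0], [0, 0, 0], [0, 0, 0], [0, 0, 0], [0, 0, 0], [0, 0, 0], [0, 0, 0], [0, 0, 0], [0, 0, 0]], "gripper": [8.5, 8.5, 8.5, 8.5, 8.5, 8.5, 8.5, 8.5, 8.5, 8.5]}}

```text
clock: 46.68
eef_pos: [476.1, -77.7, 384.3]
orientation: [-2.948, 1.057, -0.01]
contact_force: [0.2, 1.5, -0.0]
opening: 0.994
```

Run:
```python
from h import *
s_=bot.state();print(s_["clock"],s_["eef_pos"].round(1),s_["contact_force"].round(1))
t=cam("top");s=cam("side")
a=cv2.resize(t["color"][230:320,200:290,::-1],(400,400),interpolation=cv2.INTER_CUBIC);b=cv2.resize(s["color"][230:330,280:380,::-1],(400,400),interpolation=cv2.INTER_CUBIC)
cv2.imwrite("pics/f.png",np.hstack([a,b]))
```

```text
46.6833 [476.1 -77.7 384.3] [ 0.2  1.5 -0. ]
```

View pics/f.png

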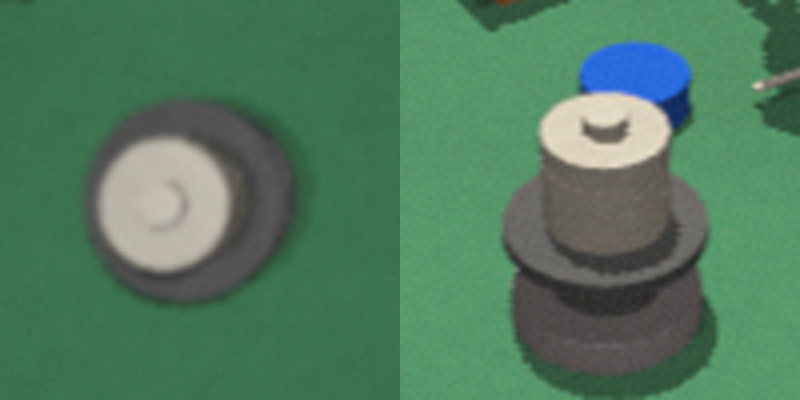

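```bash
python3 -c "
from station import bot
print(bot.hand_in())"
```

```text
the job is handed in; nothing more can be done
None
```

The packing is built on the jack's table: thick disc at the bottom, ring on it, and cap on top with its stub up. I handed it in at about 46.7 s of the 72 s allowed. Each piece was lowered in small steps until the wrist force showed contact, then released. I then re-gripped each lightly a quarter turn round to centre it in the other direction.

**Pile:** The last pictures show the three pieces flush, upright and level, with the arm clear.
- **Grip positions:** the readings at the gripping moments put the three axes within about 1 to 2 mm of each other.
- **Ring and disc:** an earlier camera fit put the ring within about 1 mm of the disc.

**Disc on table:** The camera puts the disc within about 0.5 to 3 mm of the table's centre (limit 6 mm). The range is wide because part of the foot's side may have been included in the table outline.

**Disagreements:**
- **Table height:** two-view triangulation gave about 64 mm, while contact suggested 66 to 70 mm.
- **Disc position:** camera and arm positions for the disc differed by about 2 mm. I used the arm's own positions for stacking.

**Not measured:** I did not measure tilt, or whether the hammer, bottle, bin or scraper had moved. The arm did not go near them, and no unexpected force appeared.

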